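Cap the trocar sleeves that the two caps fit

TASK

The steel retractor has been left lying across the mouths of the three trocar sleeves: take it off and lay it flat, its whole length on the black rubber mat. Then find by trial which sleeve each of the two white caps fits, and push both caps fully home, level, on their own sleeves; the third sleeve stays open. Leave the basin, the flask and the lidded pot where they stand.

Things in the scene. Friction and masses are not known exactly. Their poses are not given: they have to be found in the camera images.
- rack: Grey plastic holder block fixed to the table, 66 (x) by 250 (y) by 45 mm high; origin: centre of its underside. Three steel trocar sleeves stand rigidly in it, in a row along y, 90 mm apart: round tubes of outer diameter 27, 32 and 37 mm, rims bevelled 1 mm, all 55 mm above the block. Which diameter stands at which place changes every time and is not told: find out by trial or by looking.
- place0 (a point): Centre of the mouth of the sleeve at the block's -y end (on the sleeve's axis, at rim height, 100 mm above the table); axes as the block's. Its sleeve may be the 27, 32 or 37 mm one.
- place1 (a point): The same for the middle sleeve.
- place2 (a point): The same for the sleeve at the block's +y end.
- cap_small: Smaller white round cap, loose, mouth down: outer diameter 44 mm, height 34, bore 29 mm wide and 22 deep, 35-70 g; origin at the centre of its mouth, z up through its closed top. Slides over the 27 mm sleeve only (1 mm to spare all round); home when the rim meets the bore's end, origin 22 mm below the rim. On the other sleeves it stops on the rim, about 20 mm too high. Grip it by its side.
- cap_medium: Larger white cap, same form: outer diameter 49 mm, height 34, bore 34 mm wide and 22 deep, 35-70 g; origin at the centre of its mouth, z up. It belongs on the 32 mm sleeve. It stops on the rim of the 37 mm sleeve; on the 27 mm sleeve it would drop on but sit sloppily, and that sleeve is the small cap's. Grip it by its side.
- retractor: Steel retractor, 0.12-0.2 kg, lying on all three sleeves along the row. Origin: on its flat underside (rim height) at the balance point, the place to grip, free below, between place0's and place1's sleeves. Own y runs along it to the blade, z up. Handle: bar 16 mm wide, 18 high, y = -72 to +55 mm. Blade: strip 24 mm wide, 3 thick, y = +55 to +157 mm, with a 12 mm high lip at its end.
- retractor_heel (a point): Middle of the handle end of the retractor's underside, y = -72 mm in its frame.
- retractor_tip (a point): Middle of the blade end of the retractor's underside, y = +157 mm in its frame.
- mat: Black rubber instrument mat fixed on the table, 310 mm (its x) by 170 mm (its y), 4 mm thick; origin at the centre of its underside.
- basin: Bystander: small steel bowl, 100 mm across, 35 mm high, origin under its centre. Leave it.
- flask: Bystander: clear bottle, 60 mm across, 130 mm high, origin under its centre. Leave it.
- pot: Bystander: white pot with grey lid, 60 mm across, 60 mm high, origin under its centre. Leave it.
There are look-alikes about, which are no part of the job. Of the things that look like the retractor, the middle-sized one is meant.

How it is judged:
By the outcome, as a careful person would: the job done as asked, in the order asked, and still so for the second after the job is handed in, with the robot touching nothing.
It also fails if it takes over 72 s, if anything falls off the work surface, if the arm or the gripper's body presses on something with over 40 N, if the wrist force passes 120 N, or if a joint passes its speed limit or range.

ROBOT

A 6-joint arm with a two-finger parallel gripper is mounted at the origin on the work surface. World frame = base frame: x ahead of the robot, y to its left, z up, the work surface at z = 0. Lengths are in m, angles in degrees, forces in N, time in s.
With the tool pointing down it reaches from about 0.4 to 0.925 m from the base axis. Payload 3.4 kg.
Tool frame: the origin (TCP) lies between the finger pads; the fingertips stand 14 mm ahead of it and the grasp point (between the pads) lies 5 mm behind it; z points along the fingers, x is the direction in which the jaws open and shut, and the axes are right-handed (so a half turn about z gives the same grasp; the last joint's range is limited). The gripper opens to 85 mm and grips with 20 to 120 N. Pads are 22 mm wide; open, the fingers measure 114 mm over their backs; the gripper's body (76 mm by 85 mm) begins 54 mm behind the grasp point. The pads swing forward as they close: fully open they stand 13 mm farther back than shut.
Start: joints at [-78.467, 17.578, 86.31, -0, 76.112, -4.211], TCP at [0.156, -0.553, 0.212] pointing down, gripper open.
Joint ranges: [-179.03, 179.03], [-60, 130.46], [8.19, 133.38], [-81.62, 261.62], [5.75, 156.47], [-153.77, 153.77]. Speed limits (degrees/s): [147.25, 147.25, 180, 180, 180, 180].

INTERFACE

Orientations are given as a 3x3 rotation matrix whose columns are the frame's x, y, z axes.
In Python, from station import get_state, read_camera, sign_off gives the robot as it stands.
- The arm moves only by the shell command python3 -m creep 'ROWS' [FORCE]. ROWS is JSON, a list of rows, each a list of 3 entries, a list of its own where there are three numbers: the finger opening in m, from 0 to 0.0854, then the shift along the tool's x, y, z in m, then the turn about the tool's z in degrees. In form: [[hand, [dx, dy, dz], turn], ...]. A call has 1 to 20 rows; each row is the pose to reach, as a shift and turn from the pose commanded when the call began, along the tool's axes at that moment; what a row does not reach only later rows make up. A row lasts 1/10 s, in which the tool goes at most 50 mm and 8.59 degrees, less where a joint would pass 70% of its speed; a pose out of reach is approached as far as the arm can. A call with a gripper value outside its range is refused whole. The fingers move at their own pace and stop on an object; FORCE is the grip in N (left out, the last holds). Time passes only in rows, so rows that repeat a pose let the fingers close. It gives the time, the measured TCP pose, the force and the opening at its end, in the units of the state.
- get_state(): the state, without advancing time (a new reading comes with each control period).
- read_camera(name): name is "scene" or "top"; returns a dict with "color" (480x640x3 uint8, red, green, blue), "fov_y" (degrees; the focal length in pixels is half the picture's height over the tangent of half this angle, whatever the lens; pixels are square), "cx", "cy" (the principal point, pixels), "rvec" (rotation vector, rad) and "tvec" (3), from world to camera coordinates, as OpenCV has them. Camera axes: x right, y down, z forward; pixel columns grow to the right and rows downward; lengths in m; the calibration is good to about 2 mm. A picture is of the moment at which its call begins. There is no depth.
- sign_off(): hands the job in, once; it reports no verdict.
The state is a dict: "time_s": time; "qpos": joint angles; "dq": joint speeds; "joint_torque": joint torques, N m; "ee_pos": TCP position; "eef_rot": TCP orientation; "wrist_force": force on the tool from outside, world axes, zero at the start; "torque": the same for the moment, N m; "grip_width": opening from 0.0 (shut) to 1.0 (fully open).
Only numpy, scipy, OpenCV 4.12 (cv2) and the standard library are available. Lean on these libraries where they do the work, as an engineer would, in place of code of your own. Each camera call takes 0.05 s, during which the arm holds its last target.

## Working session

There is one attempt and no reset: what is moved stays moved. The work goes in short steps, Python scripts to look and compute and a shell command to move; the robot and the scene stay as the last step left them, time stands still between calls to the robot, and variables do not carry over. Pictures are saved under pics/ and viewed, and the job is handed in when it is done.

```bash
ls; mkdir -p pics; python3 - <<'E'
from station import get_state, read_camera
import cv2,json
s=get_state();print(s)
for n in("scene","top"):
    c=read_camera(n);cv2.imwrite(f"pics/{n}0.png",c["color"][:,:,::-1])
    print({k:v for k,v in c.items() if k!="color"})
E
```

```text
pics
{'time_s': 0.0, 'qpos': array([-7.84655963e+01,  1.76220451e+01,  8.63834393e+01,  9.61373043e-04,
        7.61106894e+01, -4.21282468e+00]), 'dq': array([-0.07067962, -0.08945946,  0.04930432,  0.08990477, -0.0011306 ,
       -0.03428906]), 'joint_torque': array([ 1.47236901e-04, -4.57555497e+01, -2.51920313e+01, -4.50840907e-04,
        1.32279101e-02, -9.67589187e-06]), 'ee_pos': array([ 0.15587177, -0.55270847,  0.21058619]), 'eef_rot': array([[ 2.71389606e-01, -9.62469496e-01, -3.89474348e-04],
       [-9.62467453e-01, -2.71389836e-01,  1.98992161e-03],
       [-2.02093822e-03, -1.65187658e-04, -9.99997944e-01]]), 'wrist_force': array([0.60366941, 0.47174737, 0.02559747]), 'torque': array([0.01027031, 0.01235693, 0.03195872]), 'grip_width': 1.0004964040620221}
{'fov_y': 52.423461528294986, 'cx': 316.8277509188095, 'cy': 240.329628260445, 'rvec': array([ 2.09130243,  0.73294501, -0.38461143]), 'tvec': array([-0.52752774, -0.08782006,  1.60912647])}
{'fov_y': 48.2112447668054, 'cx': 318.7493569130825, 'cy': 230.89632961839962, 'rvec': array([ 2.17033039, -2.17859366,  0.07703301]), 'tvec': array([0.10199975, 0.59715403, 1.2185068 ])}
```

View pics/scene0.png

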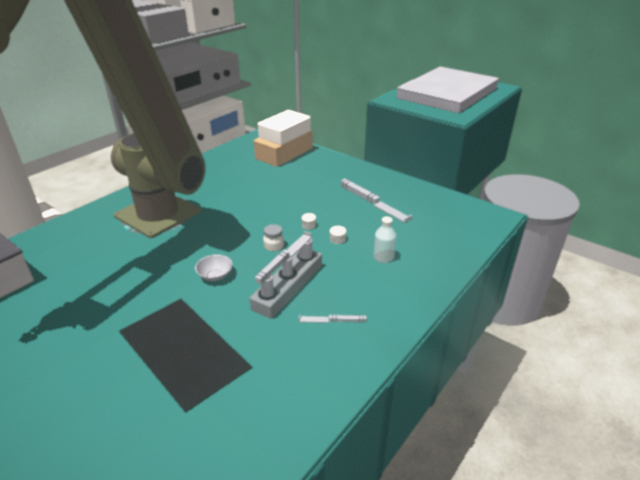

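View pics/top0.png

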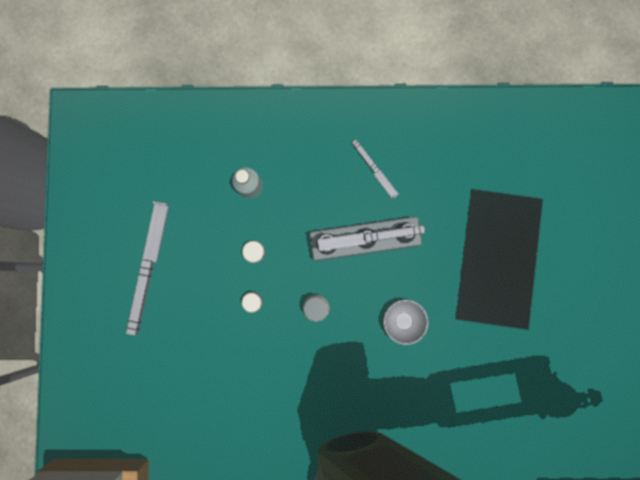

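The scene image shows the rack at about (288,280) with the retractor across it, and two white caps at (309,221) and (338,235). In the top image the caps are at (254,252) and (251,302), the rack is around (366,238), and the mat is at (500,259). The retractor's blade points left, which is +y. I'll zoom in and measure.

```bash
cat > h.py <<'E'
import numpy as np,cv2
from station import get_state, read_camera
def cam(n):
    c=read_camera(n);h=c["color"].shape[0]
    f=h/2/np.tan(np.radians(c["fov_y"])/2)
    c["K"]=np.array([[f,0,c["cx"]],[0,f,c["cy"]],[0,0,1]]);c["R"]=cv2.Rodrigues(c["rvec"])[0];c["C"]=-c["R"].T@c["tvec"]
    return c
def atz(c,uv,z):
    d=c["R"].T@np.linalg.solve(c["K"],np.array([*uv,1.]));return c["C"]+d*(z-c["C"][2])/d[2]
def proj(c,p): return cv2.projectPoints(np.array(p,float).reshape(-1,1,3),c["rvec"],c["tvec"],c["K"],None)[0].reshape(-1,2)
def tri(a,ua,b,ub):
    P=[x["K"]@np.c_[x["R"],x["tvec"]] for x in(a,b)]
    X=cv2.triangulatePoints(P[0],P[1],np.array(ua,float).reshape(2,1),np.array(ub,float).reshape(2,1));return (X[:3]/X[3]).ravel()
def crop(c,name,x0,y0,w,h,s):
    cv2.imwrite(f"pics/{name}.png",cv2.resize(c["color"][y0:y0+h,x0:x0+w,::-1],None,fx=s,fy=s,interpolation=cv2.INTER_CUBIC))
E
python3 - <<'E'
from h import *
t=cam("top");s=cam("scene")
print(t["C"],s["C"],t["K"][0,0],s["K"][0,0])
crop(t,"t1",230,190,210,150,3.8)
crop(s,"s1",190,195,220,130,3.6)
# mat corners
for uv in[(472,189),(543,199),(528,329),(456,319)]: print(atz(t,uv,.004))
for uv in[(180,299),(120,331),(187,408),(251,366)]: print(atz(s,uv,.004))
E
```

```text
[0.49602967 0.08639389 1.26421769] [ 1.26755028 -0.72855309  0.85896016] 536.3855018178184 487.4924260526623
[ 0.69713358 -0.26285098  0.004     ]
[ 0.67246958 -0.42911492  0.004     ]
[ 0.36954008 -0.38327168  0.004     ]
[ 0.39284392 -0.21775489  0.004     ]
[ 0.39813476 -0.21957991  0.004     ]
[ 0.37636856 -0.38179676  0.004     ]
[ 0.67389807 -0.41983809  0.004     ]
[ 0.69887216 -0.26114187  0.004     ]
```

View pics/t1.png

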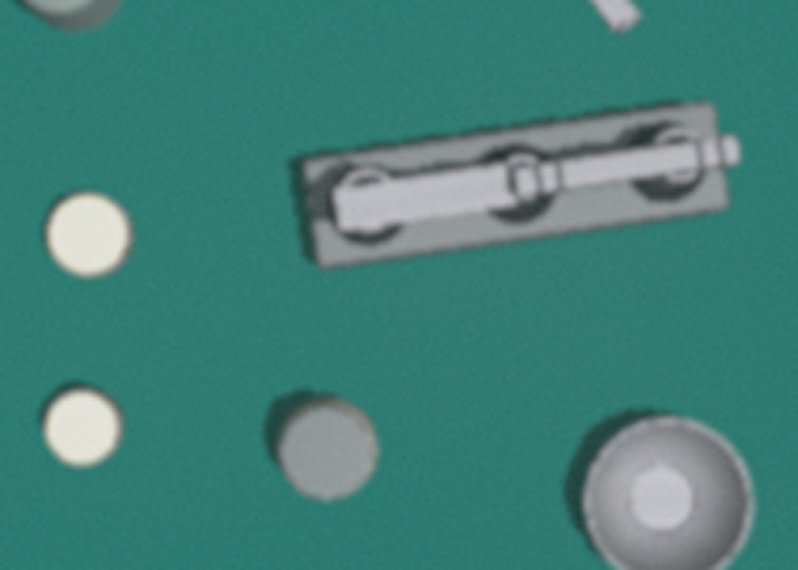

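View pics/s1.png

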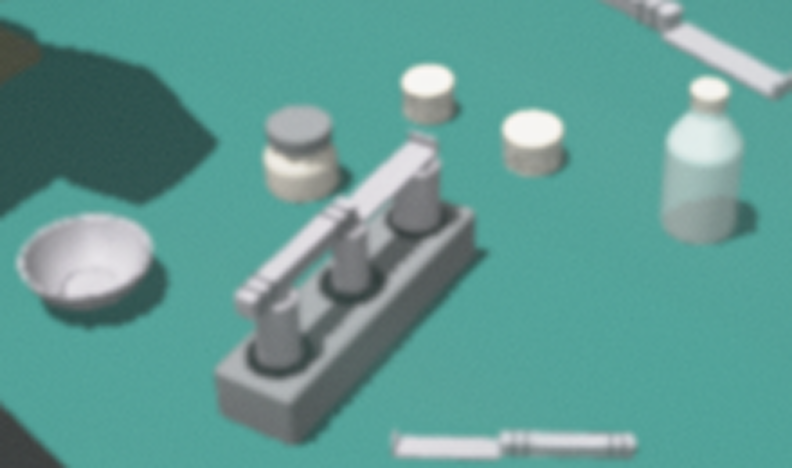

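```bash
python3 - <<'E'
from h import *
t=cam("top");s=cam("scene")
crop(s,"s2",245,230,80,85,7)
crop(t,"t2",300,210,130,55,6)
crop(s,"s3",110,290,150,125,5)
uv=np.array([(303,158),(714,102),(728,207),(320,267)])/3.8+[230,190]-.5+.5/3.8
P=[atz(t,u,.045) for u in uv];print(np.round(P,4))
for i in range(4):print(np.linalg.norm(P[i]-P[i-1]))
print(np.mean(P,0))
sv=np.array([(217,368),(298,408),(474,210)])/3.6+[190,195]-.5+.5/3.6
print([atz(s,u,.045).round(4) for u in sv])
E
```

```text
[[ 0.5953  0.1209  0.045 ]
 [ 0.6279 -0.1259  0.045 ]
 [ 0.5648 -0.1331  0.045 ]
 [ 0.5299  0.1109  0.045 ]]
0.066163956800148
0.24900250110123606
0.06355268889481254
0.24649414004442322
[ 0.57947252 -0.00681535  0.045     ]
[array([ 0.5695, -0.131 ,  0.045 ]), array([ 0.6404, -0.1254,  0.045 ]), array([0.5959, 0.1208, 0.045 ])]
```

View pics/s2.png

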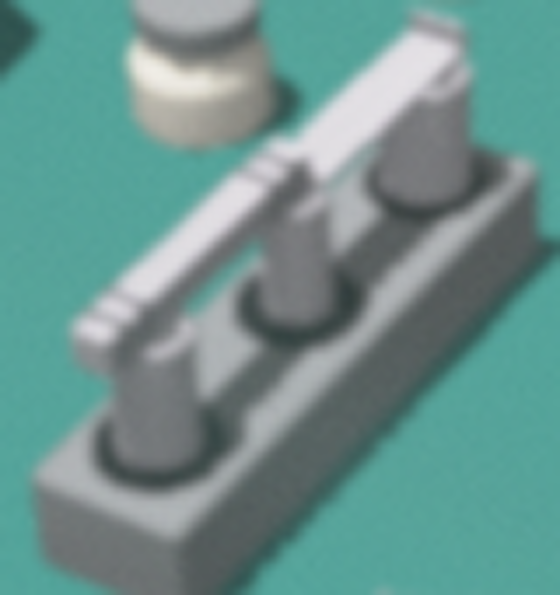

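View pics/t2.png

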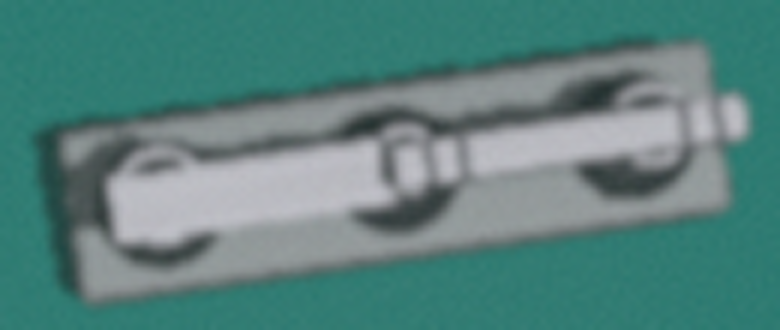

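```bash
python3 - <<'E'
from h import *
from scipy.optimize import least_squares
t=cam("top");s=cam("scene")
def quad(c,lo,roi):
    x0,y0,w,h=roi;g=cv2.cvtColor(c["color"],cv2.COLOR_RGB2GRAY)[y0:y0+h,x0:x0+w]
    m=(g<lo).astype(np.uint8);n,l,st,ce=cv2.connectedComponentsWithStats(m);k=1+np.argmax(st[1:,4]);m=(l==k).astype(np.uint8)
    ct=max(cv2.findContours(m,0,1)[0],key=cv2.contourArea)
    q=cv2.approxPolyDP(ct,8,True).reshape(-1,2).astype(float)
    ct=ct.reshape(-1,2).astype(float);L=[]
    for i in range(len(q)):
        a,b=q[i],q[(i+1)%len(q)];d=(b-a)/np.linalg.norm(b-a);r=(ct-a);u=r@d;v=abs(r@[-d[1],d[0]])
        p=ct[(u>5)&(u<np.linalg.norm(b-a)-5)&(v<3)]
        vx,vy,x,y=cv2.fitLine(p.astype(np.float32),cv2.DIST_L2,0,.01,.01).ravel()
        L.append(np.cross([x,y,1],[x+vx,y+vy,1]))
    o=[]
    for i in range(len(q)):
        z=np.cross(L[i-1],L[i]);o.append(z[:2]/z[2])
    return np.array(o)+[x0,y0]
qt=quad(t,60,(440,170,120,180));qs=quad(s,75,(100,280,170,140))
print(qt,qs)
A=[atz(t,u,.004) for u in qt];B=[atz(s,u,.004) for u in qs];print(np.round(A,4));print(np.round(B,4))
for X in (A,B): print([np.linalg.norm(X[i]-X[i-1]).round(4) for i in range(len(X))],np.mean(X,0))
E
```

```text
[[471.45399876 190.12969507]
 [456.13657954 317.42604471]
 [527.15305623 328.10134999]
 [541.10251674 199.24559411]] [[180.34235714 299.72808511]
 [120.29399095 330.86346268]
 [185.57959155 410.84137561]
 [250.21926534 366.84807548]]
[[ 0.6944 -0.2615  0.004 ]
 [ 0.3965 -0.2182  0.004 ]
 [ 0.3716 -0.3814  0.004 ]
 [ 0.6719 -0.4246  0.004 ]]
[[ 0.4011 -0.2208  0.004 ]
 [ 0.3765 -0.3811  0.004 ]
 [ 0.677  -0.426   0.004 ]
 [ 0.6992 -0.2639  0.004 ]]
[np.float64(0.1647), np.float64(0.3011), np.float64(0.1651), np.float64(0.3034)] [ 0.53360208 -0.32142063  0.004     ]
[np.float64(0.3012), np.float64(0.1622), np.float64(0.3038), np.float64(0.1636)] [ 0.53844727 -0.32294287  0.004     ]
```

```bash
python3 - <<'E'
from h import *
t=cam("top");s=cam("scene")
T=lambda x,y:np.array([x,y])/6+[300,210]-.5+.5/6
S=lambda x,y:np.array([x,y])/7+[245,230]-.5+.5/7
heel=atz(t,T(747,117),.116);tip=atz(t,T(110,208),.108);jn=atz(t,T(395,167),.118)
print(heel,tip,np.linalg.norm((heel-tip)[:2]),jn, np.linalg.norm((heel-jn)[:2]))
d=(tip-heel)[:2];d/=np.linalg.norm(d);print(np.degrees(np.arctan2(-d[0],d[1])),heel[:2]+d*72, tip[:2]-d*157)
# triangulate heel top, tip
print(tri(t,T(747,117),s,S(80,333)),tri(t,T(105,180),s,S(412,18)),tri(t,T(395,167),s,S(275,155)))
# sleeves: bottoms
R=np.array([[.0,0,0]])
c=np.array([.5795,-.0068]);y=np.degrees(np.arctan2(.033,.247))
print(y)
e=np.array([-np.sin(np.radians(y)),np.cos(np.radians(y))])
for k in(-1,0,1): print(c+e*.09*k, proj(s,[*(c+e*.09*k),.045]), proj(t,[*(c+e*.09*k),.045]),proj(t,[*(c+e*.09*k),.1]))
print(get_state()["time_s"])
E
```

```text
[ 0.59302017 -0.12709835  0.116     ] [0.56182277 0.10073057 0.108     ] 0.22995498685141702 [ 0.57549194 -0.0010986   0.118     ] 0.12721311733331128
7.7972151570763195 [-9.17503388 71.20722102] [  21.86160728 -155.44771584]
[ 0.59319792 -0.12646904  0.11769008] [0.56560123 0.09693318 0.11625287] [ 0.57449684 -0.00289049  0.11206562]
7.6098371575519455
[ 0.59141839 -0.09600735] [[266.11259339 293.14637167]] [[404.64928482 232.49300155]] [[408.40790888 230.50387245]]
[ 0.5795 -0.0068] [[286.30520882 273.50799316]] [[365.47831476 237.87784151]] [[367.39570235 236.14180704]]
[0.56758161 0.08240735] [[304.61723019 255.69859111]] [[326.30630481 243.26282443]] [[326.38235588 241.77989834]]
0.5
```

```bash
cat >> h.py <<'E'
def to(x,y,z,yaw=None,base=None):
    "tool-frame shift & turn to reach world TCP, tool-x yaw deg (mod 180)"
    s=get_state();R=s["eef_rot"];p=s["ee_pos"] if base is None else np.array(base)
    d=R.T@(np.array([x,y,z])-p);a=np.degrees(np.arctan2(R[1,0],R[0,0]))
    tr=None if yaw is None else -((yaw-a+90)%180-90)
    print("shift",d.round(4),"turn",tr,"yaw now",a.round(2),"pos",p.round(4),"q",s["qpos"].round(1),"F",s["wrist_force"].round(1),"g",round(s["grip_width"],3),"t",s["time_s"])
E
python3 -c "
from h import *
to(.5832,-.0558,.21,7.8)"
```

```text
shift [-0.363  -0.5462  0.0015] turn -82.0550062981223 yaw now -74.26 pos [ 0.156  -0.5534  0.2115] q [-78.5  17.6  86.3   0.   76.1  -4.2] F [-0.2 -0.4 -0.2] g 0.997 t 0.5
```

```bash
python3 -m creep '[[0.085,[-0.363,-0.546,0],-82],[0.085,[-0.363,-0.546,0],-82],[0.085,[-0.363,-0.546,0],-82],[0.085,[-0.363,-0.546,0],-82],[0.085,[-0.363,-0.546,0],-82],[0.085,[-0.363,-0.546,0],-82],[0.085,[-0.363,-0.546,0],-82],[0.085,[-0.363,-0.546,0],-82],[0.085,[-0.363,-0.546,0],-82],[0.085,[-0.363,-0.546,0],-82],[0.085,[-0.363,-0.546,0],-82],[0.085,[-0.363,-0.546,0],-82],[0.085,[-0.363,-0.546,0],-82],[0.085,[-0.363,-0.546,0],-82],[0.085,[-0.363,-0.546,0],-82],[0.085,[-0.363,-0.546,0],-82],[0.085,[-0.363,-0.546,0],-82]]' 40
python3 - <<'E'
from h import *
to(.5832,-.0558,.104,7.8)
t=cam("top");s=cam("scene");crop(s,"s4",210,170,160,130,5);crop(t,"t4",290,170,160,110,5)
p=get_state()["ee_pos"];print(proj(t,p),proj(s,p))
E
```

```text
time_s: 2.2
ee_pos: [0.5818, -0.0572, 0.2115]
eef_rot: [[0.991, 0.133, -0.001], [0.133, -0.991, -0.0], [-0.001, 0.0, -1.0]]
wrist_force: [-0.4, 0.4, -0.1]
grip_width: 0.999
shift [ 0.0016 -0.0012  0.1075] turn -0.14690294352958233 yaw now 7.65 pos [ 0.5818 -0.0572  0.2115] q [ -9.7  18.4  85.1  -0.   76.6 -17.4] F [-0.4  0.4 -0.1] g 0.999 t 2.2
[[397.5883654  230.63717394]] [[269.98164851 229.8801063 ]]
```

View pics/s4.png

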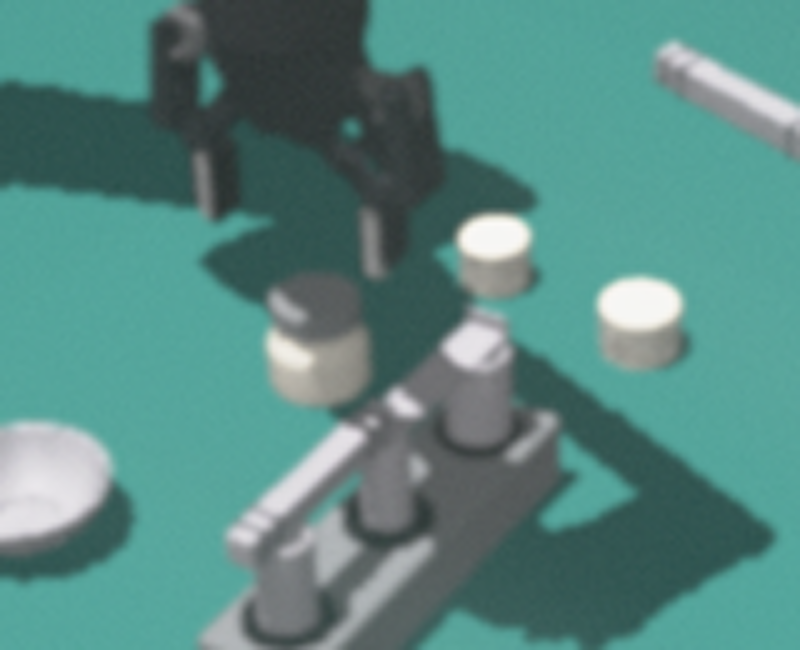

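View pics/t4.png

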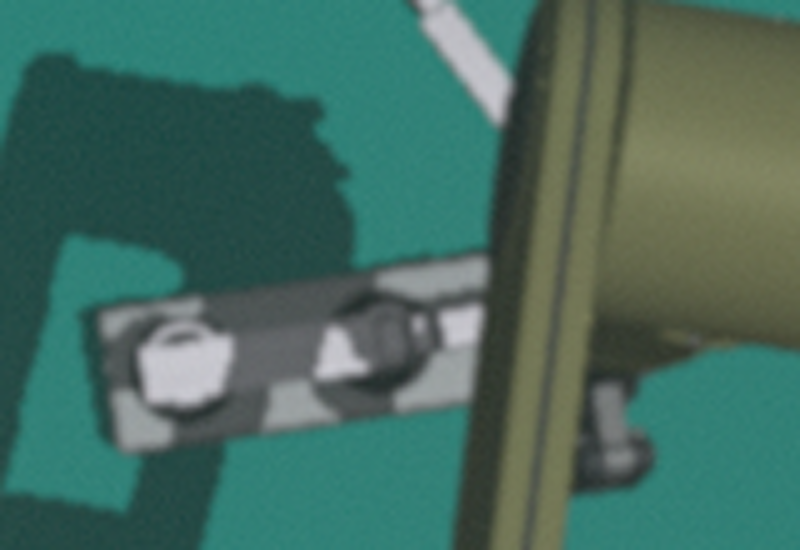

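```bash
python3 - <<'E'
from h import *
t=cam("top");s=cam("scene")
st=get_state();p=st["ee_pos"];R=st["eef_rot"]
for k in(-.0425,-.057,.0425,.057):
  for z in(.001,-.012,-.03):
    q=p+R@[k,0,z];print(k,z,((proj(s,q)-[210,170])*5).round(),((proj(t,q)-[290,170])*5).round())
E
```

```text
-0.0425 0.001 [[229. 276.]] [[553. 410.]]
-0.0425 -0.012 [[227. 253.]] [[558. 408.]]
-0.0425 -0.03 [[224. 221.]] [[564. 406.]]
-0.057 0.001 [[205. 267.]] [[559. 446.]]
-0.057 -0.012 [[202. 244.]] [[563. 445.]]
-0.057 -0.03 [[199. 213.]] [[570. 444.]]
0.0425 0.001 [[375. 327.]] [[521. 196.]]
0.0425 -0.012 [[374. 304.]] [[525. 192.]]
0.0425 -0.03 [[372. 272.]] [[531. 186.]]
0.057 0.001 [[401. 336.]] [[516. 160.]]
0.057 -0.012 [[400. 313.]] [[520. 156.]]
0.057 -0.03 [[399. 281.]] [[526. 149.]]
```

```bash
python3 - <<'E'
from h import *
s=cam("scene")
i=s["color"][165:240,230:310,::-1].astype(float)
i=np.clip((i/255)**.5*255,0,255).astype(np.uint8)
i=cv2.resize(i,None,fx=8,fy=8,interpolation=cv2.INTER_CUBIC)
cv2.imwrite("pics/s5.png",i)
E
```

```text
(no output)
```

View pics/s5.png

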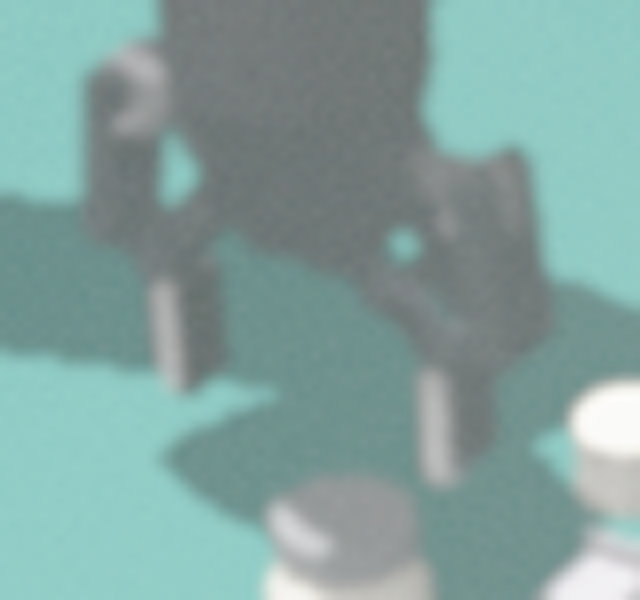

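```bash
python3 -m creep '[[0.085,[0.0015,-0.001,0.04],0],[0.085,[0.0015,-0.001,0.083],0],[0.085,[0.0015,-0.001,0.083],0],[0.085,[0.0015,-0.001,0.083],0]]'
python3 - <<'E'
from h import *
s=cam("scene")
i=s["color"][190:290,230:330,::-1].astype(float)
i=np.clip((i/255)**.6*255,0,255).astype(np.uint8)
i=cv2.resize(i,None,fx=6,fy=6,interpolation=cv2.INTER_CUBIC)
cv2.imwrite("pics/s6.png",i)
st=get_state();p=st["ee_pos"];R=st["eef_rot"]
for k in (-.0425,.0425):print((proj(s,[p+R@[k,0,0],p+R@[k,0,.014]])-[230,190])*6)
E
```

```text
time_s: 2.85
ee_pos: [0.5838, -0.0549, 0.1284]
eef_rot: [[0.991, 0.134, -0.002], [0.134, -0.991, 0.0], [-0.002, -0.001, -1.0]]
wrist_force: [-0.3, 0.1, 0.8]
grip_width: 0.997
[[177.7815841  373.29829945]
 [180.25828121 400.08262162]]
[[347.67085707 437.44125758]
 [349.06455957 464.59965139]]
```

View pics/s6.png

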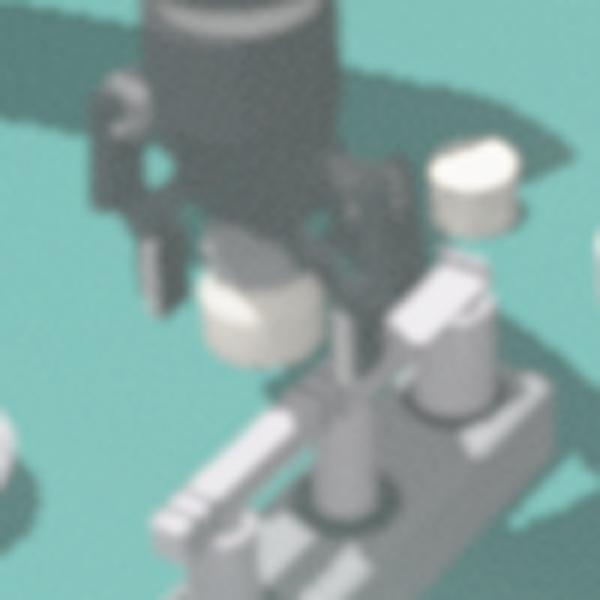

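```bash
python3 -m creep '[[0.085,[0,-0.001,0.024],0],[0.085,[0,-0.001,0.024],0]]'
python3 - <<'E'
from h import *
s=cam("scene");t=cam("top")
i=s["color"][190:290,230:330,::-1].astype(float)
f=lambda i,k:cv2.resize(np.clip((i.astype(float)/255)**.6*255,0,255).astype(np.uint8),None,fx=k,fy=k,interpolation=cv2.INTER_CUBIC)
cv2.imwrite("pics/s7.png",f(i,6))
cv2.imwrite("pics/t7.png",f(t["color"][170:290,290:450,::-1],5))
st=get_state();p=st["ee_pos"];R=st["eef_rot"]
for k in (-.0425,.0425):print((proj(s,[p+R@[k,0,0],p+R@[k,0,.014]])-[230,190])*6)
for k in (-.0425,.0425):print((proj(t,[p+R@[k,0,0],p+R@[k,0,.014]])-[290,170])*5)
E
```

```text
time_s: 3.1
ee_pos: [0.5842, -0.0538, 0.105]
eef_rot: [[0.991, 0.135, -0.0], [0.135, -0.991, 0.0], [-0.0, -0.0, -1.0]]
wrist_force: [0.0, -0.3, -1.6]
grip_width: 0.999
[[183.57960798 416.72284111]
 [185.9978333  442.91781613]]
[[351.62728632 481.27436343]
 [352.98684734 507.81869771]]
[[511.73684876 413.37271128]
 [507.71556502 414.62367254]]
[[482.50889164 219.26885437]
 [478.85741126 222.81363226]]
```

View pics/s7.png

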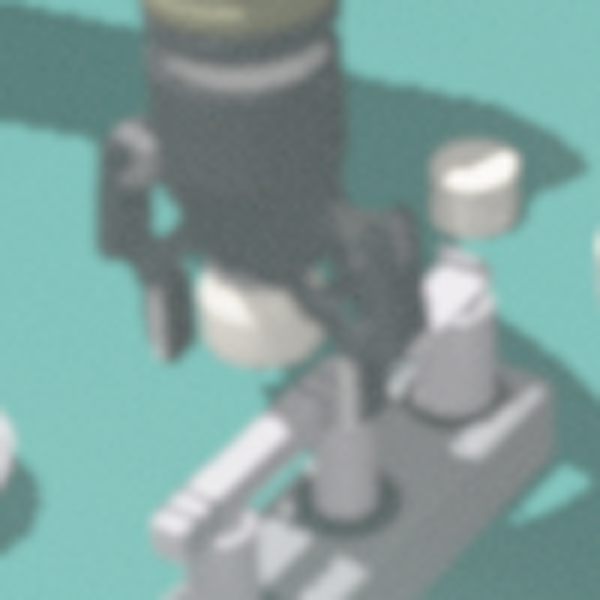

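View pics/t7.png

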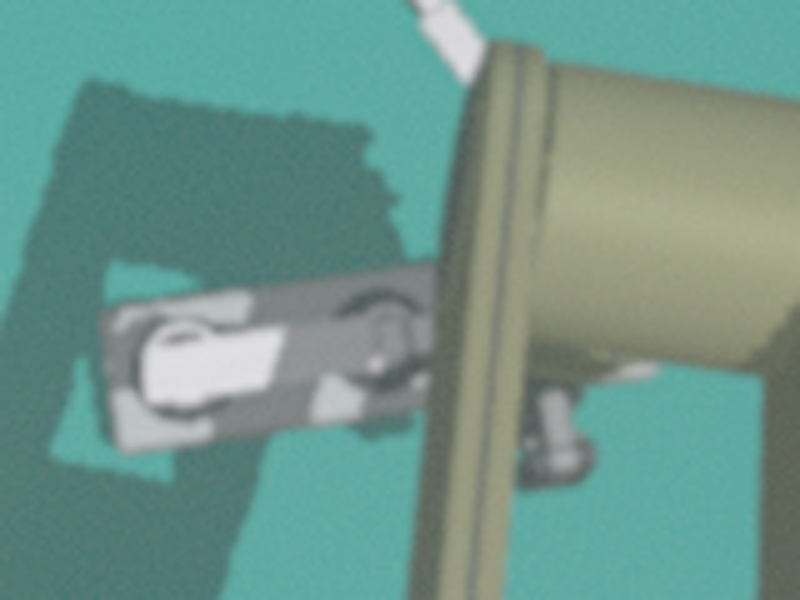

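```bash
python3 -m creep '[[0.0,[0,0,0],0],[0.0,[0,0,0],0],[0.0,[0,0,0],0],[0.0,[0,0,0],0],[0.0,[0,0,0],0]]' 40
python3 - <<'E'
from h import *
s=cam("scene");t=cam("top")
i=s["color"][190:290,230:330,::-1].astype(float)
f=lambda i,k:cv2.resize(np.clip((i.astype(float)/255)**.6*255,0,255).astype(np.uint8),None,fx=k,fy=k,interpolation=cv2.INTER_CUBIC)
cv2.imwrite("pics/s8.png",f(i,6))
st=get_state();p=st["ee_pos"];R=st["eef_rot"]
print((proj(s,[p,p+R@[0,0,.014]])-[230,190])*6,p,st["wrist_force"],st["grip_width"])
E
```

```text
time_s: 3.7
ee_pos: [0.5843, -0.0537, 0.1047]
eef_rot: [[0.991, 0.135, 0.0], [0.135, -0.991, -0.0], [0.0, 0.0, -1.0]]
wrist_force: [-0.4, 0.2, -0.1]
grip_width: 0.139
[[265.1800578  450.67808701]
 [267.04590111 476.96117351]] [ 0.584201   -0.05370244  0.10450606] [ 0.08540943  0.17385929 -0.5588991 ] 0.0022952454512367992
```

View pics/s8.png

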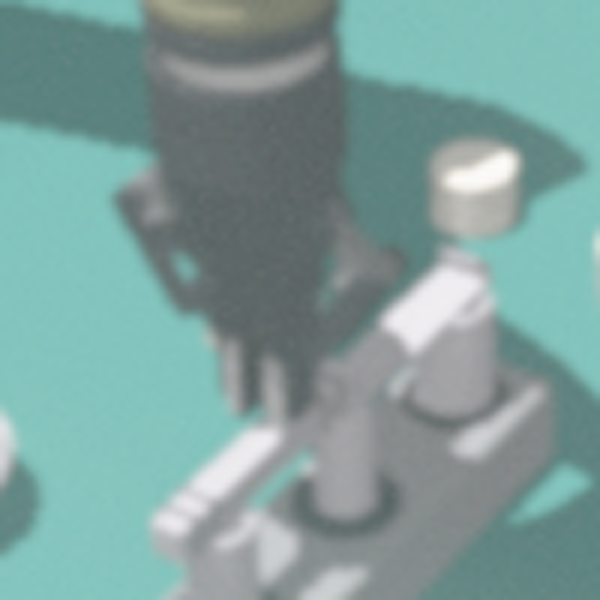

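```bash
python3 -m creep '[[0.085,[0,0.002,0],0],[0.085,[0,0.002,0],0],[0.085,[0,0.002,0],0],[0.085,[0,0.002,0],0],[0.085,[0,0.002,0.028],0],[0.085,[0,0.002,0.028],0],[0.085,[0,0.002,0.028],0]]' 40
python3 - <<'E'
from h import *
s=cam("scene");t=cam("top")
f=lambda i,k:cv2.resize(np.clip((i.astype(float)/255)**.6*255,0,255).astype(np.uint8),None,fx=k,fy=k,interpolation=cv2.INTER_CUBIC)
cv2.imwrite("pics/s9.png",f(s["color"][190:290,230:330,::-1],6))
st=get_state();p=st["ee_pos"];R=st["eef_rot"]
print((proj(s,[p,p+R@[0,0,.014]])-[230,190])*6,p,st["wrist_force"],st["grip_width"],st["time_s"])
E
```

```text
time_s: 4.5
ee_pos: [0.5838, -0.0556, 0.0761]
eef_rot: [[0.991, 0.135, -0.002], [0.135, -0.991, 0.0], [-0.002, -0.001, -1.0]]
wrist_force: [0.4, -0.4, -0.2]
grip_width: 0.994
[[266.99794633 504.82182366]
 [268.85183573 530.46662104]] [ 0.58507236 -0.05575245  0.07722698] [ 0.29220003 -0.29263147 -0.50649239] 0.9933603945619689 4.6
```

View pics/s9.png

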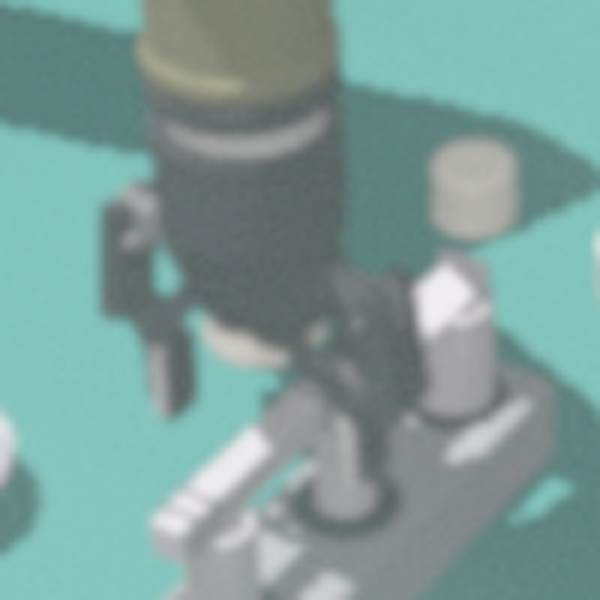

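```bash
python3 -m creep '[[0.085,[0,0,0.006],0],[0.085,[0,0,0.006],0],[0.0,[0,0,0.006],0],[0.0,[0,0,0.006],0],[0.0,[0,0,0.006],0],[0.0,[0,0,0.006],0],[0.0,[0,0,0.006],0],[0.0,[0,0,0.006],0]]' 60
python3 - <<'E'
from h import *
s=cam("scene");t=cam("top")
f=lambda i,k:cv2.resize(np.clip((i.astype(float)/255)**.6*255,0,255).astype(np.uint8),None,fx=k,fy=k,interpolation=cv2.INTER_CUBIC)
cv2.imwrite("pics/s10.png",f(s["color"][190:290,230:330,::-1],6))
st=get_state();p=st["ee_pos"];R=st["eef_rot"]
print((proj(s,[p,p+R@[0,0,.014]])-[230,190])*6,p,st["wrist_force"],st["grip_width"],st["time_s"])
E
```

```text
time_s: 5.4
ee_pos: [0.5848, -0.0557, 0.0708]
eef_rot: [[0.991, 0.135, 0.001], [0.135, -0.991, -0.0], [0.001, 0.0, -1.0]]
wrist_force: [0.2, 0.4, 1.5]
grip_width: 0.175
[[267.34364992 516.38653174]
 [269.18208644 541.86946459]] [ 0.58476678 -0.0557344   0.07076385] [ 0.53281593 -0.20042719  2.21570913] 0.17310891633003173 5.5
```

View pics/s10.png

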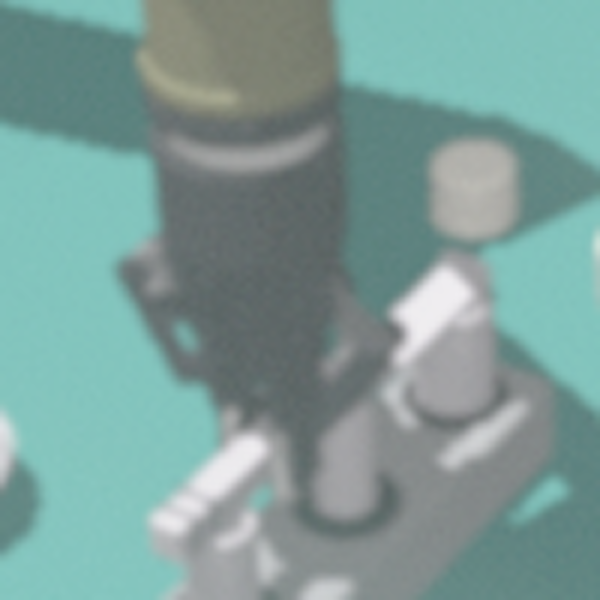

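```bash
python3 - <<'E'
from h import *
s=cam("scene")
f=lambda i,k:cv2.resize(np.clip((i.astype(float)/255)**.5*255,0,255).astype(np.uint8),None,fx=k,fy=k,interpolation=cv2.INTER_CUBIC)
cv2.imwrite("pics/s11.png",f(s["color"][245:285,255:305,::-1],12))
st=get_state();p=st["ee_pos"];R=st["eef_rot"]
for k in (.008,.016,.022):
  for j in(-.011,.011):
    for z in(.085,.090,.095): q=p+R@[k,j,0];q[2]=z;print(k,j,z,((proj(s,q)-[255,245]+.5)*12).round())
E
```

```text
0.008 -0.011 0.085 [[298. 310.]]
0.008 -0.011 0.09 [[297. 292.]]
0.008 -0.011 0.095 [[296. 273.]]
0.008 0.011 0.085 [[238. 368.]]
0.008 0.011 0.09 [[237. 349.]]
0.008 0.011 0.095 [[235. 330.]]
0.016 -0.011 0.085 [[330. 322.]]
0.016 -0.011 0.09 [[329. 304.]]
0.016 -0.011 0.095 [[328. 285.]]
0.016 0.011 0.085 [[270. 380.]]
0.016 0.011 0.09 [[268. 361.]]
0.016 0.011 0.095 [[267. 343.]]
0.022 -0.011 0.085 [[353. 332.]]
0.022 -0.011 0.09 [[352. 313.]]
0.022 -0.011 0.095 [[351. 294.]]
0.022 0.011 0.085 [[294. 390.]]
0.022 0.011 0.09 [[292. 371.]]
0.022 0.011 0.095 [[291. 352.]]
```

View pics/s11.png

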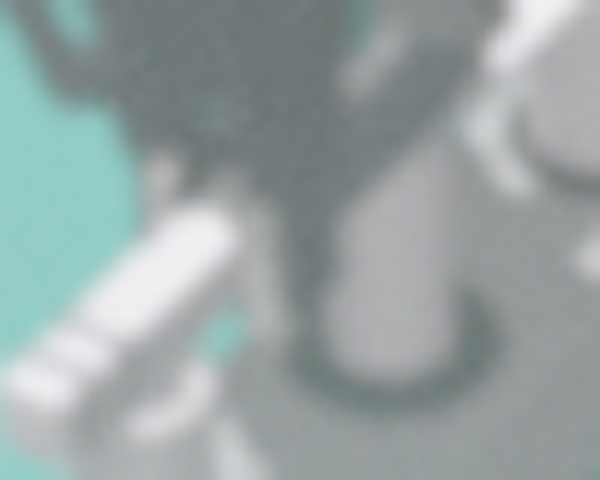

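```bash
python3 -m creep '[[0.04,[0,0,0],0],[0.04,[0,0,0],0],[0.04,[0,0,-0.008],0],[0.04,[0,0,-0.008],0],[0.0,[0,0,-0.008],0],[0.0,[0,0,-0.008],0],[0.0,[0,0,-0.008],0],[0.0,[0,0,-0.008],0],[0.0,[0,0,-0.03],0],[0.0,[0,0,-0.06],0],[0.0,[0,0,-0.08],0],[0.0,[0,0,-0.08],0],[0.0,[0,0,-0.08],0]]' 60
python3 - <<'E'
from h import *
s=cam("scene");t=cam("top")
f=lambda i,k:cv2.resize(np.clip((i.astype(float)/255)**.7*255,0,255).astype(np.uint8),None,fx=k,fy=k,interpolation=cv2.INTER_CUBIC)
cv2.imwrite("pics/s12.png",f(s["color"][160:310,200:350,::-1],4))
st=get_state();p=st["ee_pos"]
print(p,st["wrist_force"],st["torque"],st["grip_width"],st["time_s"])
to(.578,-.328,.15,7.8+73.9)
E
```

```text
time_s: 6.85
ee_pos: [0.5839, -0.0556, 0.1498]
eef_rot: [[0.991, 0.135, -0.001], [0.135, -0.991, 0.0], [-0.001, -0.0, -1.0]]
wrist_force: [-1.0, 0.5, -1.7]
grip_width: 0.174
[ 0.58300498 -0.05546121  0.14864625] [-0.78846111  0.75276818 -1.23316242] [-0.00375813 -0.01741885  0.00140736] 0.1713303193279631 6.95
shift [-0.0417  0.2694 -0.0015] turn -73.95644758703165 yaw now 7.74 pos [ 0.583  -0.0555  0.1486] q [ -9.6  21.6  89.9  -0.   68.8 -17.3] F [-0.8  0.8 -1.2] g 0.171 t 6.95
```

View pics/s12.png

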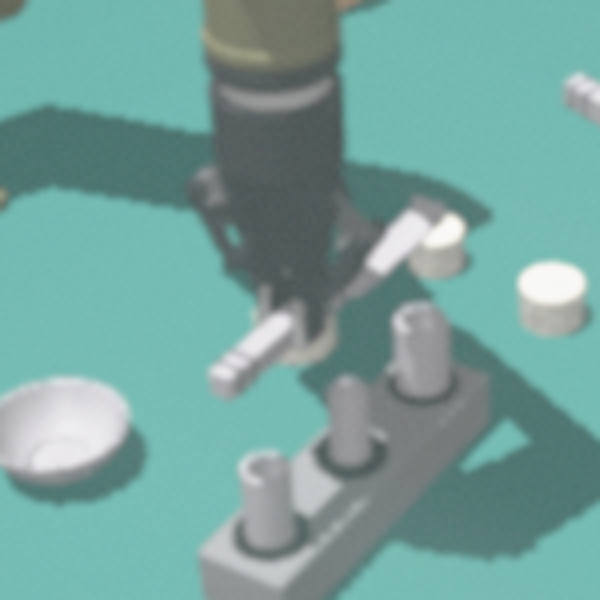

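```bash
python3 -m creep '[[0.0,[-0.042,0.27,0],-74],[0.0,[-0.042,0.27,0],-74],[0.0,[-0.042,0.27,0],-74],[0.0,[-0.042,0.27,0],-74],[0.0,[-0.042,0.27,0],-74],[0.0,[-0.042,0.27,0],-74],[0.0,[-0.042,0.27,0],-74],[0.0,[-0.042,0.27,0],-74],[0.0,[-0.042,0.27,0],-74],[0.0,[-0.042,0.27,0],-74],[0.0,[-0.042,0.27,0.05],-74],[0.0,[-0.042,0.27,0.09],-74],[0.0,[-0.042,0.27,0.09],-74],[0.0,[-0.042,0.27,0.09],-74]]' 60
python3 - <<'E'
from h import *
s=cam("scene");t=cam("top")
f=lambda i,k:cv2.resize(np.clip((i.astype(float)/255)**.7*255,0,255).astype(np.uint8),None,fx=k,fy=k,interpolation=cv2.INTER_CUBIC)
cv2.imwrite("pics/s13.png",f(s["color"][240:420,100:280,::-1],3))
cv2.imwrite("pics/t13.png",f(t["color"][160:350,400:600,::-1],3))
to(.578,-.328,.15,7.8+73.9)
E
```

```text
time_s: 8.35
ee_pos: [0.5784, -0.3282, 0.0593]
eef_rot: [[0.145, 0.989, -0.003], [0.989, -0.145, 0.002], [0.001, -0.003, -1.0]]
wrist_force: [-0.5, 0.1, -0.7]
grip_width: 0.171
shift [ 0.0012 -0.0028 -0.0876] turn 0.0018858525269962456 yaw now 81.7 pos [ 0.5809 -0.3298  0.0624] q [ -33.2   32.1   84.9   -0.    62.8 -114.9] F [ 0.5 -0.8 -1. ] g 0.167 t 8.45
```

View pics/s13.png

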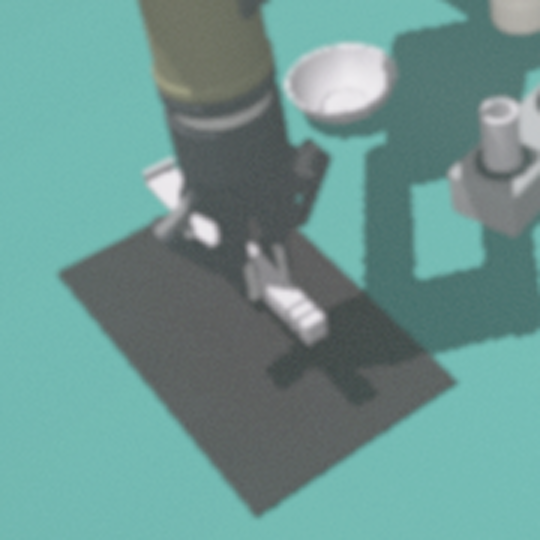

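View pics/t13.png

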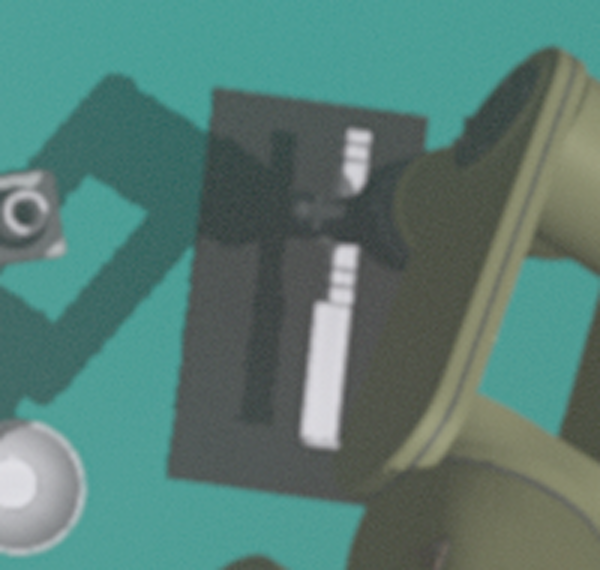

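```bash
python3 -m creep '[[0.0,[0,0,0.04],0],[0.0,[0,0,0.062],0],[0.0,[0,0,0.066],0],[0.0,[0,0,0.068],0],[0.0,[0,0,0.070],0],[0.0,[0,0,0.070],0]]' 60
python3 - <<'E'
from h import *
s=cam("scene")
f=lambda i,k:cv2.resize(np.clip((i.astype(float)/255)**.7*255,0,255).astype(np.uint8),None,fx=k,fy=k,interpolation=cv2.INTER_CUBIC)
cv2.imwrite("pics/s14.png",f(s["color"][260:380,120:240,::-1],5))
print(get_state()["wrist_force"],get_state()["ee_pos"])
E
```

```text
time_s: 9.05
ee_pos: [0.5805, -0.3297, -0.0077]
eef_rot: [[0.144, 0.99, 0.003], [0.99, -0.144, -0.002], [-0.001, 0.003, -1.0]]
wrist_force: [0.2, -0.2, -1.4]
grip_width: 0.171
[-1.29733013  0.18968663 -2.03126914] [ 0.58036643 -0.32960068 -0.0078789 ]
```

View pics/s14.png

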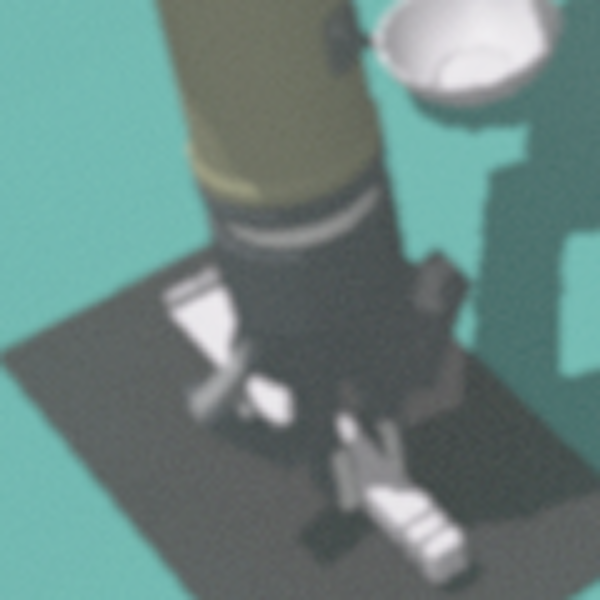

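```bash
python3 -m creep '[[0.0,[0,0,0.003],0],[0.0,[0,0,0.005],0],[0.0,[0,0,0.006],0],[0.0,[0,0,0.006],0]]' 60; python3 -m creep '[[0.0,[0,0,0.001],0],[0.0,[0,0,0.0015],0]]' 60;python3 -m creep '[[0.0,[0,0,0.001],0],[0.0,[0,0,0.001],0]]' 60
```

```text
time_s: 9.5
ee_pos: [0.5792, -0.3289, -0.0153]
eef_rot: [[0.144, 0.99, -0.0], [0.99, -0.144, 0.0], [0.0, -0.0, -1.0]]
wrist_force: [-1.0, 0.3, 1.0]
grip_width: 0.166
time_s: 9.7
ee_pos: [0.5792, -0.3289, -0.0153]
eef_rot: [[0.144, 0.99, 0.0], [0.99, -0.144, -0.0], [-0.0, 0.0, -1.0]]
wrist_force: [-4.3, 1.6, 12.3]
grip_width: 0.175
time_s: 9.9
ee_pos: [0.5793, -0.3289, -0.0153]
eef_rot: [[0.143, 0.99, 0.001], [0.99, -0.143, -0.001], [-0.0, 0.001, -1.0]]
wrist_force: [-5.0, 2.9, 15.3]
grip_width: 0.172
```

```bash
python3 -m creep '[[0.0,[0,0,-0.002],0],[0.03,[0,0,-0.002],0],[0.05,[0,0,-0.002],0],[0.05,[0,0,-0.002],0],[0.05,[0,0,-0.003],0],[0.05,[0,0,-0.04],0],[0.085,[0,0,-0.09],0],[0.085,[0,0,-0.15],0],[0.085,[0,0,-0.15],0],[0.085,[0,0,-0.15],0]]' 60
python3 - <<'E'
from h import *
s=cam("scene");t=cam("top")
f=lambda i,k:cv2.resize(np.clip((i.astype(float)/255)**.7*255,0,255).astype(np.uint8),None,fx=k,fy=k,interpolation=cv2.INTER_CUBIC)
cv2.imwrite("pics/s15.png",f(s["color"][190:420,110:350,::-1],3))
print(get_state()["wrist_force"],get_state()["ee_pos"])
E
```

```text
time_s: 10.9
ee_pos: [0.5811, -0.3301, 0.1352]
eef_rot: [[0.144, 0.99, 0.005], [0.99, -0.144, -0.004], [-0.003, 0.006, -1.0]]
wrist_force: [-0.4, 0.8, 0.1]
grip_width: 0.993
[-0.45416566  0.0037834  -1.08546094] [ 0.57840188 -0.32833147  0.13085939]
```

View pics/s15.png

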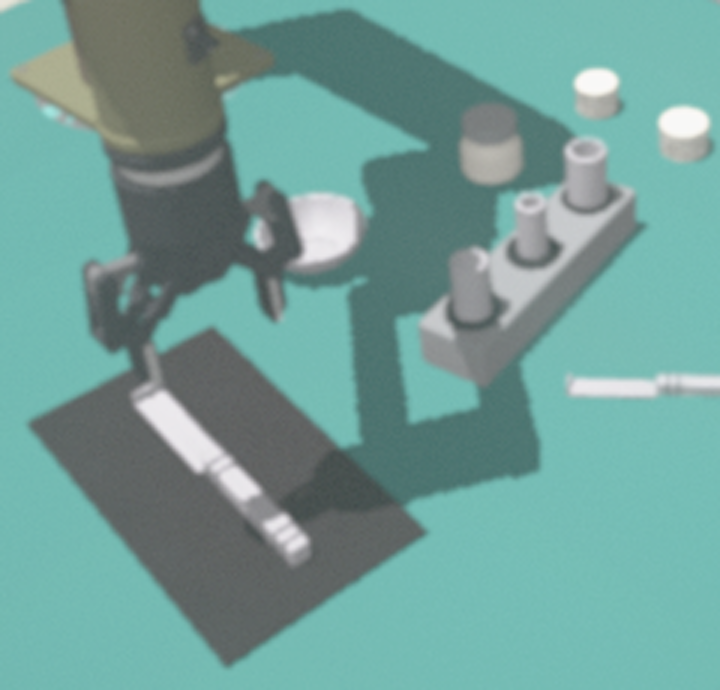

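```bash
python3 - <<'E'
from h import *
s=cam("scene");t=cam("top")
f=lambda i,k:cv2.resize(i,None,fx=k,fy=k,interpolation=cv2.INTER_CUBIC)
cv2.imwrite("pics/s16.png",f(s["color"][200:320,240:360,::-1],6))
cv2.imwrite("pics/t16.png",f(t["color"][200:330,230:430,::-1],4))
for c,roi,th in((t,(235,235,40,35),150),(t,(235,285,40,35),150),(s,(298,211,24,13),190),(s,(325,224,26,13),190)):
    x,y,w,h=roi;g=f(cv2.cvtColor(c["color"],cv2.COLOR_RGB2GRAY)[y:y+h,x:x+w],8)
    ct=max(cv2.findContours((g>th).astype(np.uint8),0,1)[0],key=cv2.contourArea);e=cv2.fitEllipse(ct)
    uv=(np.array(e[0])+.5)/8-.5+[x,y];print(uv,np.array(e[1])/8,atz(c,uv,.034))
E
```

```text
[252.83673859 251.34976387] [21.46180153 21.70041466] [0.55029673 0.25121942 0.034     ]
[251.15490532 302.33146286] [19.55324936 19.65530777] [0.43406017 0.25428096 0.034     ]
[308.26605511 216.92027283] [ 9.16701889 14.62889385] [0.43835981 0.25414782 0.034     ]
[337.35836697 230.36899328] [10.83569717 16.94535065] [0.55452569 0.25078254 0.034     ]
```

View pics/s16.png

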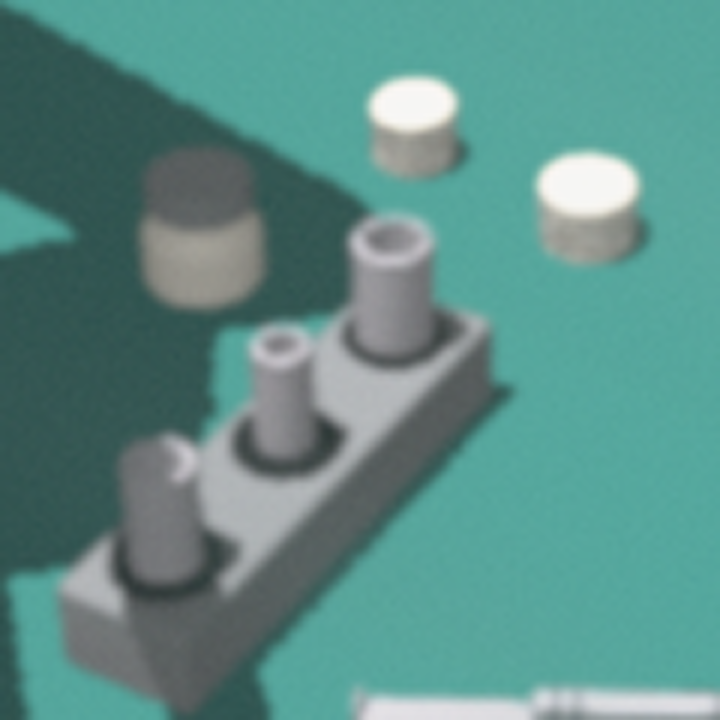

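View pics/t16.png

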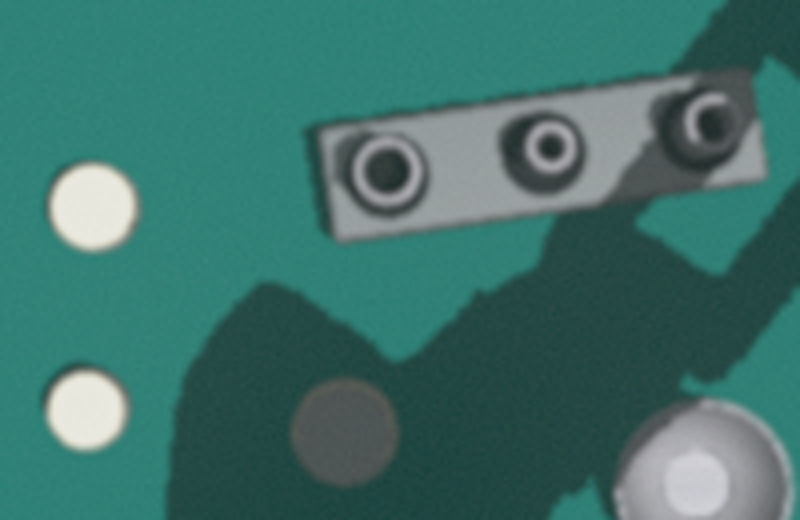

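```bash
python3 - <<'E'
from h import *
s=cam("scene");t=cam("top")
T=np.array([(712,122),(549,147.5),(387.5,173)])/4+[230,200]-.5+.125
S=np.array([(159,455),(281,343),(391,236)])/6+[240,200]-.5+1/12
for a,b in zip(T,S): print(atz(t,a,.1).round(4),atz(s,b,.1).round(4),tri(t,a,s,b).round(4))
to(.5524,.251,.15,187.8)
E
```

```text
[ 0.5923 -0.0943  0.1   ] [ 0.5922 -0.0917  0.1   ] [ 0.5927 -0.0935  0.1014]
[ 0.5787 -0.0057  0.1   ] [ 0.5811 -0.0048  0.1   ] [ 0.5796 -0.005   0.0993]
[0.5652 0.0822 0.1   ] [0.5672 0.0851 0.1   ] [0.5663 0.0832 0.1005]
shift [ 0.5694 -0.1085 -0.019 ] turn 73.94385079829829 yaw now 81.74 pos [ 0.578  -0.328   0.1295] q [ -33.2   28.4   80.8    0.    71.  -115. ] F [ 0.8 -0.3  0.1] g 1.0 t 11.2
```

```bash
python3 -m creep '[[0.085,[0,0,-0.02],0],[0.085,[0.569,-0.1085,-0.02],74],[0.085,[0.569,-0.1085,-0.02],74],[0.085,[0.569,-0.1085,-0.02],74],[0.085,[0.569,-0.1085,-0.02],74],[0.085,[0.569,-0.1085,-0.02],74],[0.085,[0.569,-0.1085,-0.02],74],[0.085,[0.569,-0.1085,-0.02],74],[0.085,[0.569,-0.1085,-0.02],74],[0.085,[0.569,-0.1085,-0.02],74],[0.085,[0.569,-0.1085,-0.02],74],[0.085,[0.569,-0.1085,-0.02],74],[0.085,[0.569,-0.1085,-0.02],74],[0.085,[0.569,-0.1085,-0.02],74],[0.085,[0.569,-0.1085,-0.02],74]]'
python3 - <<'E'
from h import *
s=cam("scene");t=cam("top")
f=lambda i,k:cv2.resize(i,None,fx=k,fy=k,interpolation=cv2.INTER_CUBIC)
cv2.imwrite("pics/s17.png",f(s["color"][130:270,270:410,::-1],5))
cv2.imwrite("pics/t17.png",f(t["color"][160:330,180:330,::-1],4))
to(.5524,.251,.05,7.8)
st=get_state();p=st["ee_pos"]+[0,0,.034];R=st["eef_rot"]
print([((proj(s,p+R@[k,0,z])-[270,130])*5).round() for k in(-.0425,.0425) for z in (0.,-.1)])
print([((proj(t,p+R@[k,0,z])-[180,160])*4).round() for k in(-.0425,.0425) for z in (0.,-.1)])
E
```

```text
time_s: 12.7
ee_pos: [0.5526, 0.2508, 0.1505]
eef_rot: [[0.99, 0.138, -0.002], [0.138, -0.99, -0.001], [-0.002, 0.001, -1.0]]
wrist_force: [-0.4, 0.0, -0.3]
grip_width: 0.994
shift [-1.000e-04 -2.400e-03  1.009e-01] turn -0.06573394093706497 yaw now 7.73 pos [0.553  0.2488 0.1509] q [20.3 22.9 87.1 -0.  70.1 12.5] F [-0.4 -0.6 -0.7] g 0.999 t 12.8
[array([[273., 263.]]), array([[274., 102.]]), array([[404., 301.]]), array([[412., 137.]])]
[array([[267., 431.]]), array([[235., 427.]]), array([[246., 264.]]), array([[212., 244.]])]
```

View pics/s17.png

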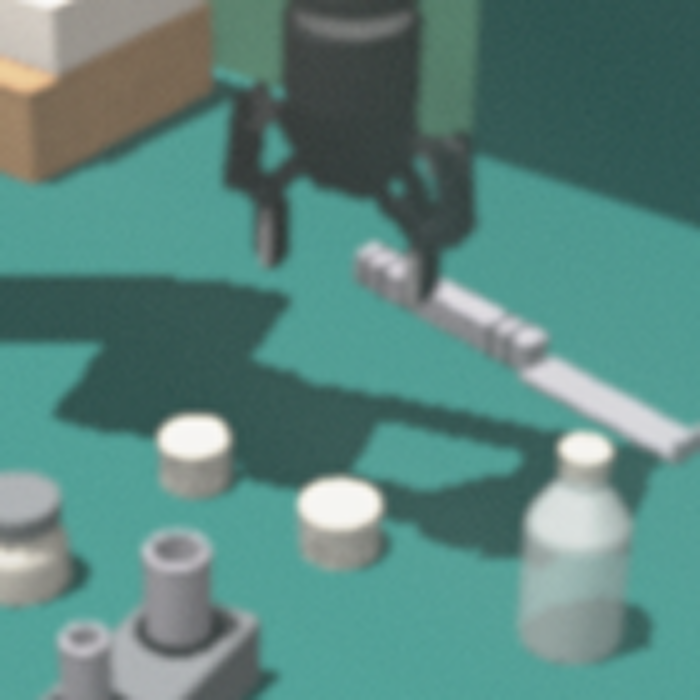

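View pics/t17.png

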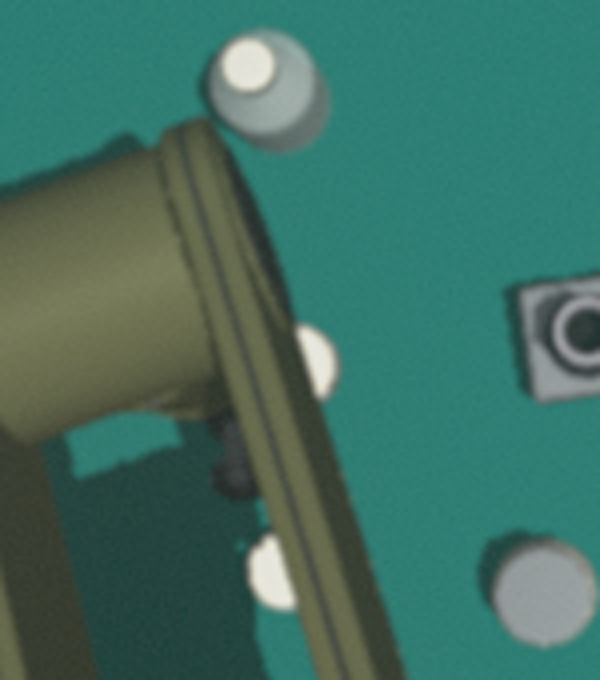

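```bash
python3 -m creep '[[0.085,[0,0,0.05],0],[0.085,[0,0,0.1],0],[0.085,[0,0,0.14],0],[0.085,[0,0,0.16],0],[0.085,[0,0,0.168],0],[0.085,[0,0,0.168],0],[0.085,[0,0,0.168],0]]' 30
python3 - <<'E'
from h import *
s=cam("scene");t=cam("top")
f=lambda i,k:cv2.resize(i,None,fx=k,fy=k,interpolation=cv2.INTER_CUBIC)
cv2.imwrite("pics/s18.png",f(s["color"][160:280,290:410,::-1],6))
to(.5524,.251,-.017,7.8)
E
```

```text
time_s: 13.5
ee_pos: [0.5549, 0.2493, -0.0149]
eef_rot: [[0.991, 0.134, 0.002], [0.134, -0.991, 0.001], [0.002, -0.0, -1.0]]
wrist_force: [-0.9, 0.4, 0.9]
grip_width: 0.994
shift [-0.0026 -0.0015  0.0027] turn -0.08988300250382508 yaw now 7.71 pos [ 0.5552  0.2499 -0.0142] q [20.3 33.8 96.6 -0.  49.5 12.6] F [ 0.1 -0.1  0.4] g 0.993 t 13.6
```

View pics/s18.png

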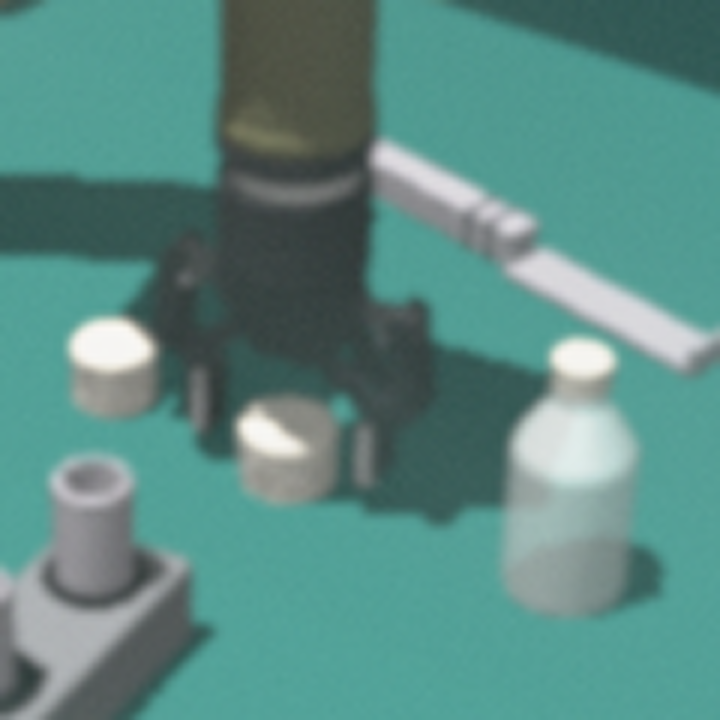

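```bash
python3 -m creep '[[0.0,[0,0,0.002],0],[0.0,[0,0,0.002],0],[0.0,[0,0,0.002],0],[0.0,[0,0,0.002],0],[0.0,[0,0,0.002],0]]' 20
python3 -m creep '[[0.075,[0,0,0.0],0],[0.075,[0,0,0.0],0],[0.075,[0,0,0],-8.5],[0.075,[0,0,0],-17],[0.075,[0,0,0],-90],[0.075,[0,0,0],-90],[0.075,[0,0,0],-90],[0.075,[0,0,0],-90],[0.075,[0,0,0],-90],[0.075,[0,0,0],-90],[0.075,[0,0,0],-90],[0.075,[0,0,0],-90],[0.075,[0,0,0],-90],[0.075,[0,0,0],-90]]' 20
python3 -c "
from h import *
to(.5524,.251,-.017,97.8)"
```

```text
time_s: 14.1
ee_pos: [0.5538, 0.25, -0.0171]
eef_rot: [[0.991, 0.135, 0.001], [0.135, -0.991, 0.0], [0.001, -0.0, -1.0]]
wrist_force: [-0.9, -1.5, 5.4]
grip_width: 0.585
time_s: 15.5
ee_pos: [0.5534, 0.2498, -0.0183]
eef_rot: [[-0.135, 0.991, -0.0], [0.991, 0.135, -0.0], [-0.0, -0.0, -1.0]]
wrist_force: [-0.7, 0.5, -0.3]
grip_width: 0.877
shift [ 0.0014 -0.0009 -0.0013] turn -0.04600232947096572 yaw now 97.75 pos [ 0.5534  0.2498 -0.0183] q [ 20.3  34.1  96.8   0.   49.2 -77.4] F [-0.7  0.5 -0.3] g 0.877 t 15.5
```

```bash
python3 -m creep '[[0.075,[0,0,-0.001],0],[0.0,[0,0,-0.001],0],[0.0,[0,0,-0.001],0],[0.0,[0,0,-0.001],0],[0.0,[0,0,-0.001],0],[0.0,[0,0,-0.001],0],[0.0,[0,0,-0.04],0],[0.0,[0,0,-0.09],0],[0.0,[0,0,-0.14],0],[0.0,[0,0,-0.145],0],[0.0,[0,0,-0.145],0],[0.0,[0,0,-0.145],0]]' 40
python3 - <<'E'
from h import *
s=cam("scene");t=cam("top")
f=lambda i,k:cv2.resize(i,None,fx=k,fy=k,interpolation=cv2.INTER_CUBIC)
cv2.imwrite("pics/s19.png",f(s["color"][130:250,280:400,::-1],6))
to(.5923,-.0941,.1265,97.8)
E
```

```text
time_s: 16.7
ee_pos: [0.5524, 0.2493, 0.1257]
eef_rot: [[-0.135, 0.991, -0.002], [0.991, 0.135, -0.001], [-0.001, -0.002, -1.0]]
wrist_force: [-0.9, -0.5, -1.3]
grip_width: 0.572
shift [-0.3455 -0.0062 -0.0015] turn -0.055780266830240066 yaw now 97.74 pos [0.5519 0.2491 0.1246] q [ 20.3  24.4  89.   -0.   66.9 -77.4] F [-1.  -0.3 -0.1] g 0.573 t 16.8
```

View pics/s19.png

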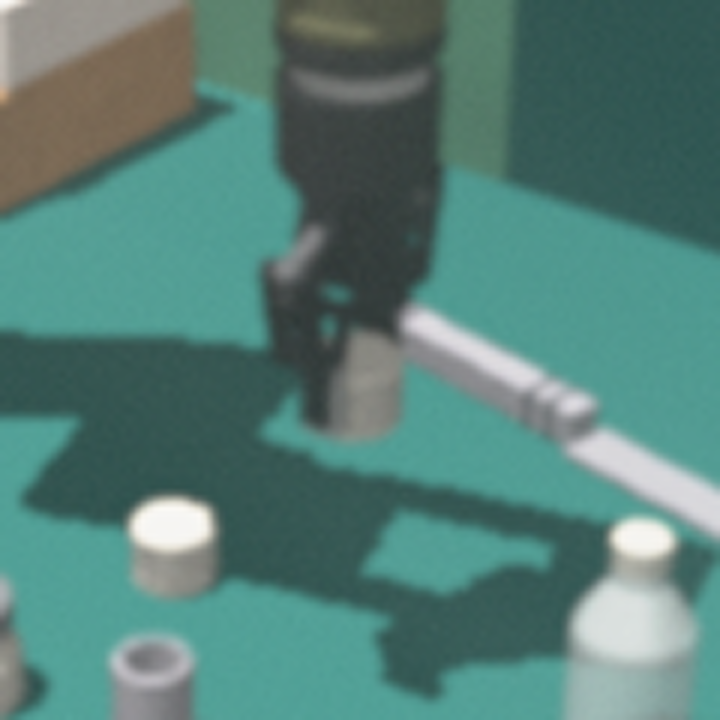

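```bash
python3 -m creep '[[0.0,[-0.346,-0.006,0],0],[0.0,[-0.346,-0.006,0],0],[0.0,[-0.346,-0.006,0],0],[0.0,[-0.346,-0.006,0],0],[0.0,[-0.346,-0.006,0],0],[0.0,[-0.346,-0.006,0],0],[0.0,[-0.346,-0.006,0],0],[0.0,[-0.346,-0.006,0],0],[0.0,[-0.346,-0.006,0.02],0],[0.0,[-0.346,-0.006,0.03],0],[0.0,[-0.346,-0.006,0.03],0],[0.0,[-0.346,-0.006,0.03],0],[0.0,[-0.346,-0.006,0.03],0]]' 40
python3 - <<'E'
from h import *
s=cam("scene");t=cam("top")
f=lambda i,k:cv2.resize(i,None,fx=k,fy=k,interpolation=cv2.INTER_CUBIC)
cv2.imwrite("pics/s20.png",f(s["color"][210:310,230:330,::-1],7))
cv2.imwrite("pics/t20.png",f(t["color"][180:280,340:440,::-1],6))
to(.5925,-.0942,.095,97.8)
st=get_state();p=st["ee_pos"].copy();p[2]+=.0185;print(((proj(s,[p,p+[0,0,.034]])-[230,210]+.5)*7).round())
a=np.linspace(0,6.28,9)[:8];print(((proj(s,[p+[.0245*np.cos(x),.0245*np.sin(x),0] for x in a])-[230,210]+.5)*7).round().tolist())
E
```

```text
time_s: 18.1
ee_pos: [0.5947, -0.0932, 0.0973]
eef_rot: [[-0.136, 0.991, 0.0], [0.991, 0.136, -0.0], [-0.0, 0.0, -1.0]]
wrist_force: [-0.4, -0.2, -0.0]
grip_width: 0.577
shift [-0.0004 -0.0025  0.0027] turn -0.009405320863351108 yaw now 97.79 pos [ 0.5949 -0.0935  0.0977] q [ -12.9   25.6   91.5    0.    62.9 -110.7] F [-0.  -0.1  0.1] g 0.573 t 18.2
[[255. 431.]
 [249. 353.]]
[[307.0, 459.0], [326.0, 426.0], [304.0, 396.0], [254.0, 387.0], [204.0, 403.0], [184.0, 436.0], [205.0, 466.0], [257.0, 476.0]]
```

View pics/s20.png

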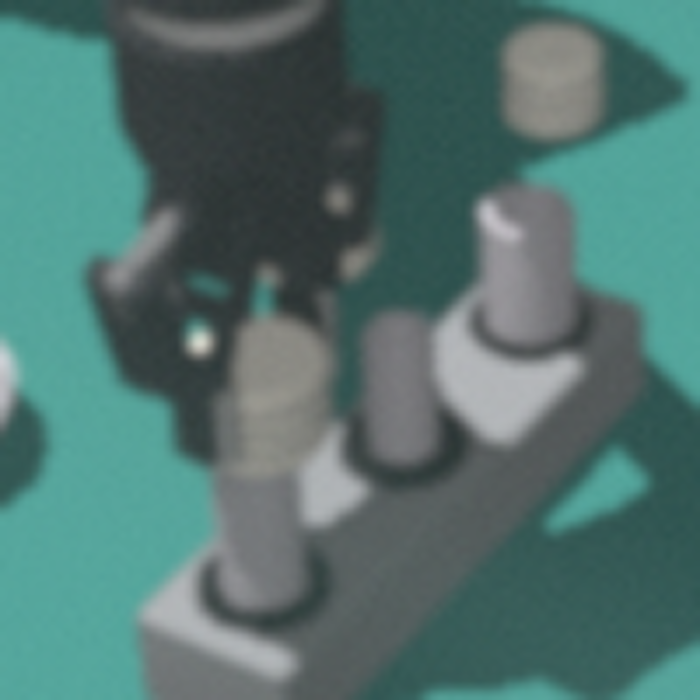

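View pics/t20.png

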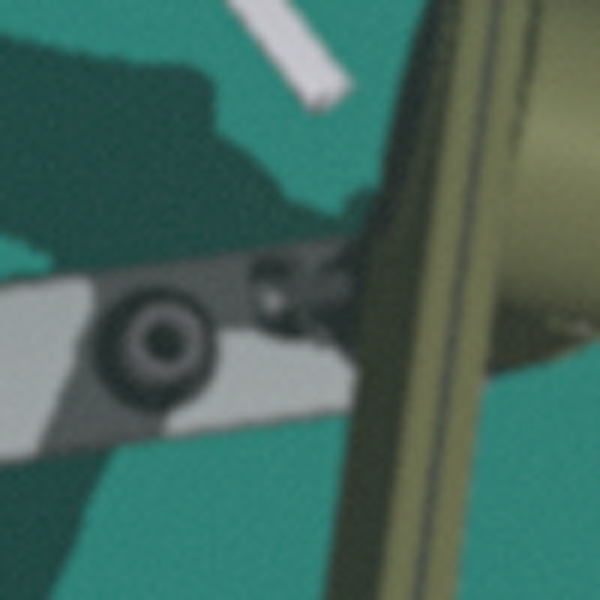

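```bash
python3 -m creep '[[0.0,[0,-0.0025,0],0],[0.0,[0,-0.0025,0.008],0],[0.0,[0,-0.0025,0.012],0],[0.0,[0,-0.0025,0.012],0]]' 40;  python3 -m creep '[[0.0,[0,0,0.002],0],[0.0,[0,0,0.003],0],[0.0,[0,0,0.003],0]]' 40;python3 -m creep '[[0.0,[0,0,0.002],0],[0.0,[0,0,0.002],0]]' 40
```

```text
time_s: 18.6
ee_pos: [0.5909, -0.094, 0.084]
eef_rot: [[-0.135, 0.991, -0.002], [0.991, 0.135, 0.0], [0.001, -0.002, -1.0]]
wrist_force: [0.2, 0.3, -0.1]
grip_width: 0.578
time_s: 18.9
ee_pos: [0.5918, -0.0942, 0.0831]
eef_rot: [[-0.135, 0.991, 0.0], [0.991, 0.135, -0.0], [-0.0, 0.0, -1.0]]
wrist_force: [-2.7, 1.3, 7.4]
grip_width: 0.579
time_s: 19.1
ee_pos: [0.5919, -0.0943, 0.0828]
eef_rot: [[-0.135, 0.991, 0.001], [0.991, 0.135, -0.0], [-0.001, 0.001, -1.0]]
wrist_force: [-4.8, 1.8, 16.6]
grip_width: 0.578
```

```bash
python3 -c "
from h import *
s=get_state();print(s['torque'],s['wrist_force'])"; python3 -m creep '[[0.0,[0.0004,-0.0007,0],0],[0.0,[0.0008,-0.0014,0],0],[0.0,[0.0008,-0.0014,0],0]]' 40;python3 -c "
from h import *
s=get_state();print(s['torque'],s['wrist_force'],s['ee_pos'])"
```

```text
[ 0.09589725  0.84786234 -0.0592109 ] [-4.76940192  1.83096217 16.62244619]
time_s: 19.4
ee_pos: [0.5918, -0.0942, 0.0829]
eef_rot: [[-0.135, 0.991, 0.004], [0.991, 0.135, -0.001], [-0.002, 0.004, -1.0]]
wrist_force: [-2.9, 0.1, 13.9]
grip_width: 0.575
[-0.19874349  0.43614454 -0.01101968] [-2.90787238  0.14819672 13.93340512] [ 0.59177761 -0.09422793  0.08289094]
```

```bash
cat > r.py <<'E'
from h import *
s=get_state();F=s['wrist_force'];M=s['torque'];print("F",F.round(1),"M",M.round(2),"p",s['ee_pos'].round(4),"t",s["time_s"])
for rz in(-.1,-.15,-.2):
    print(rz,"r mm",(((rz*F[0]-M[1])/F[2])*1e3).round(1),(((M[0]+rz*F[1])/F[2])*1e3).round(1))
E
python3 -m creep '[[0.0,[0,0,-0.003],0],[0.0,[0,0,-0.004],0],[0.0,[0,0,-0.004],0],[0.0,[0,0,-0.004],0]]' 40;python3 r.py; python3 -m creep '[[0.0,[0,0,0.002],0],[0.0,[0,0,0.003],0],[0.0,[0,0,0.003],0],[0.0,[0,0,0.003],0]]' 40;python3 r.py
```

```text
time_s: 19.8
ee_pos: [0.59, -0.0935, 0.0835]
eef_rot: [[-0.135, 0.991, -0.001], [0.991, 0.135, 0.0], [0.0, -0.001, -1.0]]
wrist_force: [0.3, 0.3, -1.0]
grip_width: 0.574
F [ 0.3  0.3 -1. ] M [-0.04 -0.03  0.04] p [ 0.59   -0.0935  0.0835] t 19.8
-0.1 r mm -7.1 68.5
-0.15 r mm 5.2 81.9
-0.2 r mm 17.5 95.3
time_s: 20.2
ee_pos: [0.5901, -0.0936, 0.0831]
eef_rot: [[-0.135, 0.991, 0.001], [0.991, 0.135, -0.0], [-0.0, 0.001, -1.0]]
wrist_force: [-5.6, 1.0, 15.3]
grip_width: 0.577
F [-5.6  1.  15.3] M [-0.02  0.76 -0.07] p [ 0.5901 -0.0936  0.0831] t 20.2
-0.1 r mm -13.3 -8.1
-0.15 r mm 5.0 -11.3
-0.2 r mm 23.4 -14.6
```

```bash
python3 -m creep '[[0.0,[0,0,-0.003],0],[0.0,[-0.001,0.0008,-0.003],0],[0.0,[-0.0021,0.0016,-0.003],0],[0.0,[-0.0021,0.0016,-0.003],0],[0.0,[-0.0021,0.0016,-0.001],0],[0.0,[-0.0021,0.0016,0],0],[0.0,[-0.0021,0.0016,0],0],[0.0,[-0.0021,0.0016,0],0]]' 40;python3 r.py
```

```text
time_s: 21.0
ee_pos: [0.5926, -0.0957, 0.0808]
eef_rot: [[-0.135, 0.991, 0.001], [0.991, 0.135, -0.0], [-0.0, 0.0, -1.0]]
wrist_force: [1.6, -1.3, -2.3]
grip_width: 0.576
F [ 1.6 -1.3 -2.3] M [-0.22 -0.25  0.02] p [ 0.5926 -0.0957  0.0808] t 21.0
-0.1 r mm -40.9 38.6
-0.15 r mm -6.2 8.9
-0.2 r mm 28.4 -20.8
```

It's entered (below the rim contact height with no upward force). I'll push it home.

```bash
python3 -m creep '[[0.0,[0,0,0.003],0],[0.0,[0,0,0.006],0],[0.0,[0,0,0.009],0],[0.0,[0,0,0.009],0]]' 40;python3 r.py; python3 -m creep '[[0.0,[0,0,0.004],0],[0.0,[0,0,0.008],0],[0.0,[0,0,0.008],0]]' 40;python3 r.py
```

```text
time_s: 21.4
ee_pos: [0.5927, -0.0958, 0.0717]
eef_rot: [[-0.135, 0.991, 0.001], [0.991, 0.135, -0.001], [-0.001, 0.001, -1.0]]
wrist_force: [3.6, -2.3, -2.5]
grip_width: 0.572
F [ 3.6 -2.3 -2.5] M [-0.45 -0.46  0.02] p [ 0.5927 -0.0958  0.0717] t 21.4
-0.1 r mm -41.2 91.5
-0.15 r mm 31.0 46.4
-0.2 r mm 103.1 1.4
time_s: 21.7
ee_pos: [0.5927, -0.0958, 0.0636]
eef_rot: [[-0.135, 0.991, 0.001], [0.991, 0.135, -0.001], [-0.001, 0.001, -1.0]]
wrist_force: [3.8, -3.8, -2.5]
grip_width: 0.577
F [ 3.8 -3.8 -2.5] M [-0.61 -0.61  0.05] p [ 0.5927 -0.0958  0.0636] t 21.7
-0.1 r mm -93.5 94.1
-0.15 r mm -16.3 18.1
-0.2 r mm 60.9 -57.8
```

```bash
python3 -m creep '[[0.0,[-0.0008,0.0008,0.002],0],[0.0,[-0.0008,0.0008,0.004],0],[0.0,[-0.0008,0.0008,0.005],0],[0.0,[-0.0008,0.0008,0.005],0]]' 40;python3 r.py
```

```text
time_s: 22.1
ee_pos: [0.5928, -0.0959, 0.0613]
eef_rot: [[-0.135, 0.991, 0.0], [0.991, 0.135, 0.0], [0.0, 0.0, -1.0]]
wrist_force: [-2.9, -1.2, 16.9]
grip_width: 0.572
F [-2.9 -1.2 16.9] M [-0.2   0.44 -0.05] p [ 0.5928 -0.0959  0.0613] t 22.1
-0.1 r mm -8.9 -4.5
-0.15 r mm -0.4 -0.9
-0.2 r mm 8.2 2.8
```

```bash
python3 -m creep '[[0.0,[0,0,0.002],0],[0.0,[0,0,0.002],0],[0.0,[0,0,-0.002],0],[0.0,[0,0,-0.0025],0],[0.065,[0,0,-0.0025],0],[0.065,[0,0,-0.0025],0],[0.065,[0,0,-0.0025],0],[0.065,[0,0,-0.0025],0],[0.065,[0,0,-0.02],0],[0.065,[0,0,-0.06],0],[0.085,[0,0,-0.08],0],[0.085,[0,0,-0.08],0],[0.085,[0,0,-0.08],0]]' 40
python3 - <<'E'
from h import *
s=cam("scene")
f=lambda i,k:cv2.resize(i,None,fx=k,fy=k,interpolation=cv2.INTER_CUBIC)
cv2.imwrite("pics/s21.png",f(s["color"][210:310,230:330,::-1],7))
to(.437,.2527,.14,97.8)
E
```

```text
time_s: 23.4
ee_pos: [0.5929, -0.096, 0.1389]
eef_rot: [[-0.135, 0.991, 0.0], [0.991, 0.135, 0.0], [0.0, 0.0, -1.0]]
wrist_force: [-0.2, -0.2, -0.5]
grip_width: 0.991
shift [ 0.3663 -0.1067 -0.0016] turn -0.055425041970082134 yaw now 97.74 pos [ 0.5921 -0.0959  0.1379] q [ -13.2   23.1   88.9    0.    68.  -111. ] F [-0.4  0.4 -0.2] g 0.993 t 23.45
```

View pics/s21.png

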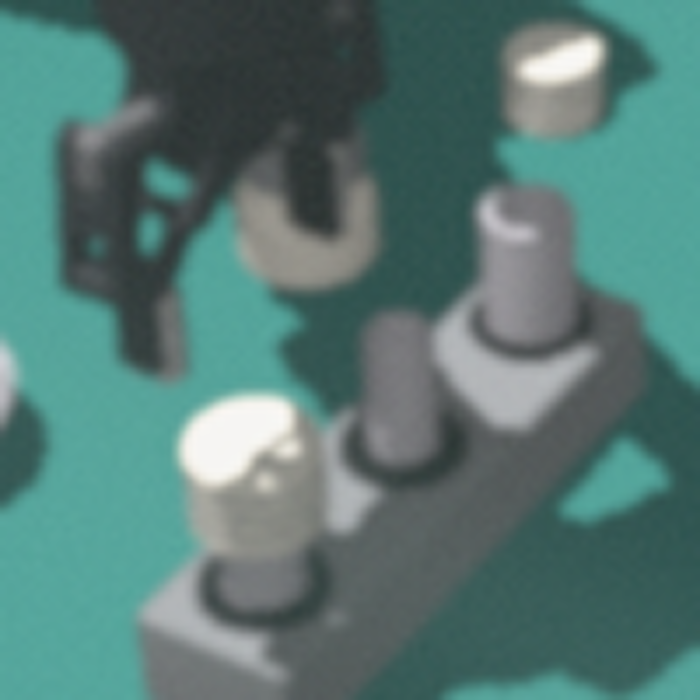

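```bash
python3 -m creep '[[0.085,[0.366,-0.1065,0],0],[0.085,[0.366,-0.1065,0],0],[0.085,[0.366,-0.1065,0],0],[0.085,[0.366,-0.1065,0],0],[0.085,[0.366,-0.1065,0],0],[0.085,[0.366,-0.1065,0],0],[0.085,[0.366,-0.1065,0],0],[0.085,[0.366,-0.1065,0],0],[0.085,[0.366,-0.1065,0],0],[0.085,[0.366,-0.1065,0.04],0],[0.085,[0.366,-0.1065,0.08],0],[0.085,[0.366,-0.1065,0.08],0],[0.085,[0.366,-0.1065,0.08],0]]'
python3 - <<'E'
from h import *
s=cam("scene")
f=lambda i,k:cv2.resize(i,None,fx=k,fy=k,interpolation=cv2.INTER_CUBIC)
cv2.imwrite("pics/s22.png",f(s["color"][140:260,250:370,::-1],6))
to(.437,.2527,-.017,97.8)
E
```

```text
time_s: 24.75
ee_pos: [0.4372, 0.2509, 0.0579]
eef_rot: [[-0.134, 0.991, -0.004], [0.991, 0.134, -0.002], [-0.002, -0.004, -1.0]]
wrist_force: [-0.7, -1.2, 0.7]
grip_width: 0.996
shift [ 0.0013 -0.0015  0.0763] turn -0.1027470570746516 yaw now 97.7 pos [0.4387 0.2516 0.0593] q [ 25.1  22.  105.8  -0.   52.3 -72.6] F [0.3 1.9 0.4] g 0.993 t 24.8
```

View pics/s22.png

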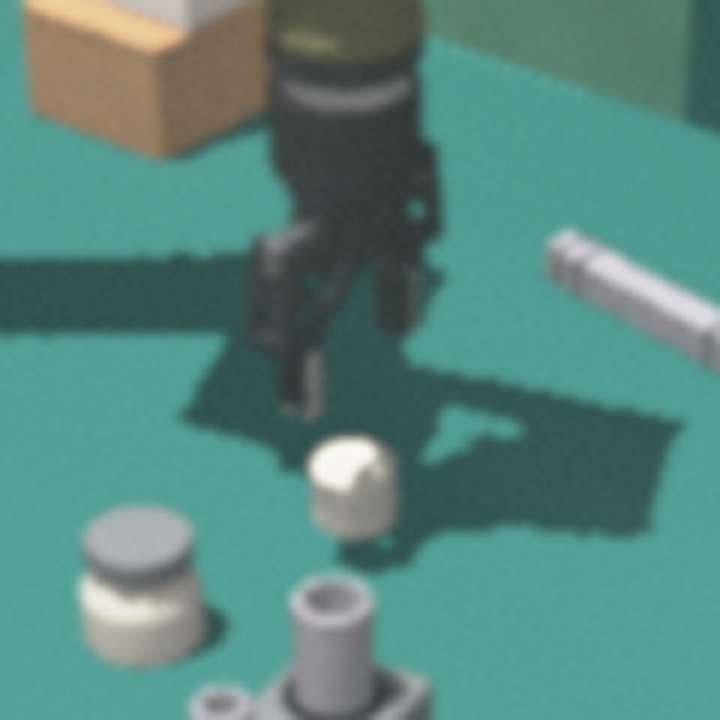

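```bash
python3 -m creep '[[0.085,[0,-0.001,0.04],0],[0.085,[0,-0.001,0.065],0],[0.085,[0,-0.001,0.075],0],[0.085,[0,-0.001,0.075],0],[0.085,[0,-0.001,0.075],0],[0.0,[0,-0.001,0.075],0],[0.0,[0,-0.001,0.075],0],[0.0,[0,-0.001,0.075],0],[0.0,[0,-0.001,0.075],0],[0.0,[0,-0.001,0.075],0]]' 20; python3 r.py
python3 -m creep '[[0.075,[0,0,0.0],0],[0.075,[0,0,0.0],0],[0.075,[0,0,0],8.5],[0.075,[0,0,0],17],[0.075,[0,0,0],90],[0.075,[0,0,0],90],[0.075,[0,0,0],90],[0.075,[0,0,0],90],[0.075,[0,0,0],90],[0.075,[0,0,0],90],[0.075,[0,0,0],90],[0.075,[0,0,0],90],[0.075,[0,0,0],90],[0.075,[0,0,0],90]]' 20
python3 -c "
from h import *
to(.437,.2527,-.0175,7.8)"
```

```text
time_s: 25.8
ee_pos: [0.4379, 0.2524, -0.0149]
eef_rot: [[-0.135, 0.991, 0.002], [0.991, 0.135, 0.001], [0.001, 0.002, -1.0]]
wrist_force: [-1.0, -0.2, 6.4]
grip_width: 0.523
F [-1.  -0.2  6.4] M [-0.03  0.07 -0.06] p [ 0.4379  0.2524 -0.0149] t 25.8
-0.1 r mm 3.6 -2.1
-0.15 r mm 11.2 -0.8
-0.2 r mm 18.9 0.4
time_s: 27.2
ee_pos: [0.4371, 0.252, -0.0161]
eef_rot: [[0.991, 0.135, -0.0], [0.135, -0.991, -0.0], [-0.0, 0.0, -1.0]]
wrist_force: [0.1, 0.2, 0.0]
grip_width: 0.879
shift [-0.     -0.0007  0.0014] turn -0.05585190058866374 yaw now 7.74 pos [ 0.4371  0.252  -0.0161] q [ 25.2  28.6 110.   -0.   41.4  17.4] F [0.1 0.2 0. ] g 0.879 t 27.2
```

```bash
python3 -m creep '[[0.075,[0,-0.0005,-0.001],0],[0.0,[0,-0.0005,-0.001],0],[0.0,[0,-0.0005,-0.001],0],[0.0,[0,-0.0005,-0.001],0],[0.0,[0,-0.0005,-0.001],0],[0.0,[0,-0.0005,-0.001],0],[0.0,[0,-0.0005,-0.04],0],[0.0,[0,-0.0005,-0.09],0],[0.0,[0,-0.0005,-0.14],0],[0.0,[0,-0.0005,-0.142],0],[0.0,[0,-0.0005,-0.142],0]]' 40
python3 - <<'E'
from h import *
to(.5802,-.0070,.125,7.8)
E
```

```text
time_s: 28.3
ee_pos: [0.4382, 0.253, 0.1274]
eef_rot: [[0.991, 0.135, 0.004], [0.135, -0.991, 0.002], [0.004, -0.001, -1.0]]
wrist_force: [-0.0, 0.1, -0.8]
grip_width: 0.515
shift [0.1056 0.2768 0.0025] turn -0.04466602168267286 yaw now 7.76 pos [0.4382 0.253  0.1274] q [ 25.2  16.8 101.3  -0.   61.6  17.5] F [-0.   0.1 -0.8] g 0.515 t 28.3
```

```bash
python3 -m creep '[[0.0,[0.1056,0.2768,0],0],[0.0,[0.1056,0.2768,0],0],[0.0,[0.1056,0.2768,0],0],[0.0,[0.1056,0.2768,0],0],[0.0,[0.1056,0.2768,0],0],[0.0,[0.1056,0.2768,0],0],[0.0,[0.1056,0.2768,0],0],[0.0,[0.1056,0.2768,0],0],[0.0,[0.1056,0.2768,0],0],[0.0,[0.1056,0.2768,0.02],0],[0.0,[0.1056,0.2768,0.03],0],[0.0,[0.1056,0.2768,0.03],0],[0.0,[0.1056,0.2768,0.03],0]]' 40
python3 - <<'E'
from h import *
s=cam("scene")
f=lambda i,k:cv2.resize(i,None,fx=k,fy=k,interpolation=cv2.INTER_CUBIC)
cv2.imwrite("pics/s23.png",f(s["color"][200:300,230:330,::-1],6))
to(.5802,-.0070,.0845,7.8)
E
```

```text
time_s: 29.6
ee_pos: [0.5784, -0.0066, 0.0958]
eef_rot: [[0.991, 0.136, -0.001], [0.136, -0.991, 0.0], [-0.001, -0.0, -1.0]]
wrist_force: [-0.6, -0.1, -0.6]
grip_width: 0.511
shift [0.0011 0.0003 0.0118] turn 0.00742692014719637 yaw now 7.81 pos [ 0.5791 -0.0068  0.0963] q [ -4.9  24.1  94.5   0.   61.4 -12.7] F [-0.2  0.2 -0.3] g 0.51 t 29.65
```

View pics/s23.png

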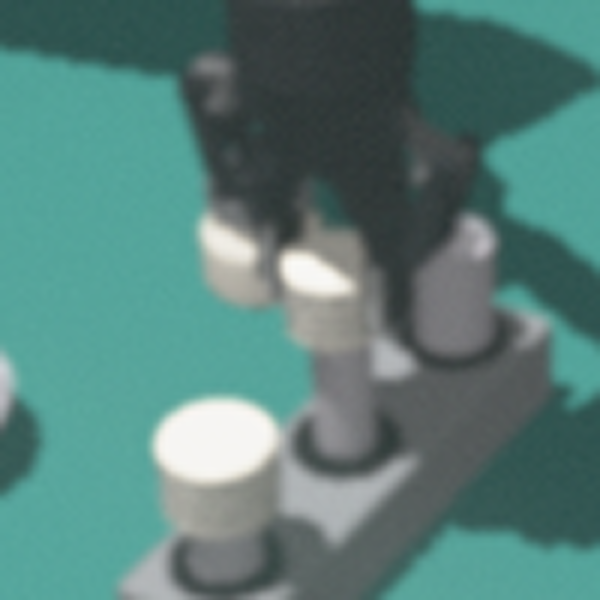

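```bash
python3 -m creep '[[0.0,[0.001,0,0.006],0],[0.0,[0.001,0,0.010],0],[0.0,[0.001,0,0.012],0],[0.0,[0.001,0,0.014],0],[0.0,[0.001,0,0.014],0],[0.0,[0.001,0,0.014],0]]' 40;python3 r.py
```

```text
time_s: 30.25
ee_pos: [0.5801, -0.0075, 0.082]
eef_rot: [[0.991, 0.135, 0.0], [0.135, -0.991, 0.0], [0.0, -0.0, -1.0]]
wrist_force: [-0.3, 0.2, 0.5]
grip_width: 0.514
F [-0.3  0.2  0.5] M [-0.03 -0.03  0.02] p [ 0.5801 -0.0075  0.082 ] t 30.25
-0.1 r mm 123.8 -113.3
-0.15 r mm 151.2 -136.8
-0.2 r mm 178.7 -160.4
```

No resistance at 0.082, so it may already be below the rim. I'll continue gently.

```bash
python3 -m creep '[[0.0,[0,0,0.002],0],[0.0,[0,0,0.004],0],[0.0,[0,0,0.004],0]]' 40;python3 r.py; python3 -m creep '[[0.0,[0,0,0.003],0],[0.0,[0,0,0.006],0],[0.0,[0,0,0.008],0],[0.0,[0,0,0.008],0]]' 40;python3 r.py
```

```text
time_s: 30.55
ee_pos: [0.5799, -0.0074, 0.0777]
eef_rot: [[0.991, 0.135, -0.001], [0.135, -0.991, 0.0], [-0.0, -0.0, -1.0]]
wrist_force: [0.3, 0.0, -1.1]
grip_width: 0.508
F [ 0.3  0.  -1.1] M [-0.    0.04  0.01] p [ 0.5799 -0.0074  0.0777] t 30.55
-0.1 r mm 65.0 4.3
-0.15 r mm 78.5 4.9
-0.2 r mm 92.0 5.5
time_s: 30.95
ee_pos: [0.5799, -0.0073, 0.0696]
eef_rot: [[0.991, 0.135, -0.001], [0.135, -0.991, 0.0], [-0.001, -0.0, -1.0]]
wrist_force: [-0.9, -0.3, -1.0]
grip_width: 0.515
F [-0.9 -0.3 -1. ] M [-0.05 -0.04  0.02] p [ 0.5799 -0.0073  0.0696] t 30.95
-0.1 r mm -124.8 20.3
-0.15 r mm -167.0 8.0
-0.2 r mm -209.2 -4.3
```

```bash
python3 -m creep '[[0.0,[0,0,0.003],0],[0.0,[0,0,0.005],0],[0.0,[0,0,0.006],0],[0.0,[0,0,0.006],0]]' 40;python3 r.py; python3 -m creep '[[0.0,[0,0,0.002],0],[0.0,[0,0,0.003],0],[0.0,[0,0,0.003],0]]' 40;python3 r.py
```

```text
time_s: 31.35
ee_pos: [0.5799, -0.0074, 0.0638]
eef_rot: [[0.991, 0.135, -0.0], [0.135, -0.991, 0.0], [-0.0, -0.0, -1.0]]
wrist_force: [0.6, -0.1, -0.6]
grip_width: 0.507
F [ 0.6 -0.1 -0.6] M [ 0.   -0.04  0.01] p [ 0.5799 -0.0074  0.0638] t 31.35
-0.1 r mm 43.3 -11.9
-0.15 r mm 97.9 -17.4
-0.2 r mm 152.4 -22.9
time_s: 31.65
ee_pos: [0.5803, -0.0074, 0.0633]
eef_rot: [[0.991, 0.135, 0.001], [0.135, -0.991, -0.0], [0.001, 0.0, -1.0]]
wrist_force: [-3.7, 0.0, 13.4]
grip_width: 0.513
F [-3.7  0.  13.4] M [ 0.06  0.73 -0.04] p [ 0.5803 -0.0074  0.0633] t 31.65
-0.1 r mm -27.1 4.6
-0.15 r mm -13.3 4.4
-0.2 r mm 0.6 4.3
```

```bash
python3 -m creep '[[0.0,[0,0,0.002],0],[0.0,[0,0,0.002],0]]' 40;python3 r.py; python3 -m creep '[[0.0,[0,0,-0.002],0],[0.0,[0,0,-0.0045],0],[0.0,[0,0,-0.0045],0],[0.06,[0,0,-0.0045],0],[0.06,[0,0,-0.0045],0],[0.06,[0,0,-0.0045],0],[0.06,[0,0,-0.0045],0],[0.06,[0,0,-0.02],0],[0.06,[0,0,-0.06],0],[0.06,[0,0,-0.11],0],[0.06,[-0.03,0.05,-0.14],0],[0.06,[-0.06,0.15,-0.14],0],[0.06,[-0.1,0.3,-0.14],0],[0.06,[-0.1,0.3,-0.14],0],[0.06,[-0.1,0.4,-0.14],0],[0.06,[-0.1,0.4,-0.14],0],[0.06,[-0.1,0.4,-0.14],0],[0.06,[-0.1,0.4,-0.14],0]]' 40
python3 - <<'E'
from h import *
s=cam("scene");t=cam("top")
f=lambda i,k:cv2.resize(i,None,fx=k,fy=k,interpolation=cv2.INTER_CUBIC)
cv2.imwrite("pics/s24.png",f(s["color"][200:320,230:350,::-1],6))
cv2.imwrite("pics/t24.png",f(t["color"][160:340,220:560,::-1],2.3))
cv2.imwrite("pics/s25.png",s["color"][:,:,::-1])
E
```

```text
time_s: 31.85
ee_pos: [0.5804, -0.0074, 0.0632]
eef_rot: [[0.991, 0.135, 0.002], [0.135, -0.991, -0.0], [0.002, 0.001, -1.0]]
wrist_force: [-7.8, 0.8, 26.9]
grip_width: 0.51
F [-7.8  0.8 26.9] M [0.04 1.32 0.  ] p [ 0.5804 -0.0074  0.0632] t 31.85
-0.1 r mm -19.8 -1.5
-0.15 r mm -5.2 -3.1
-0.2 r mm 9.3 -4.7
time_s: 33.65
ee_pos: [0.5348, -0.3982, 0.1987]
eef_rot: [[0.991, 0.135, -0.0], [0.135, -0.991, 0.0], [0.0, -0.0, -1.0]]
wrist_force: [1.3, 0.2, 0.0]
grip_width: 0.698
```

View pics/s24.png

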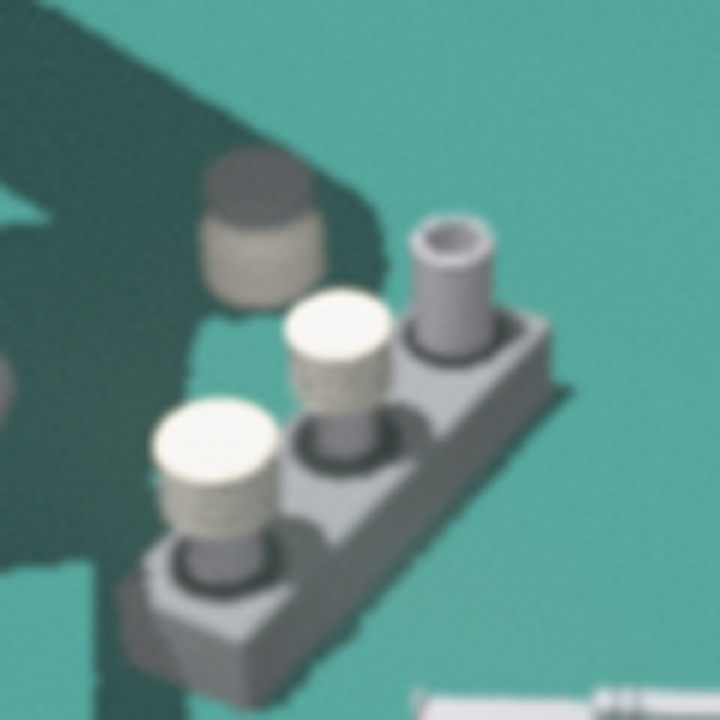

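View pics/t24.png

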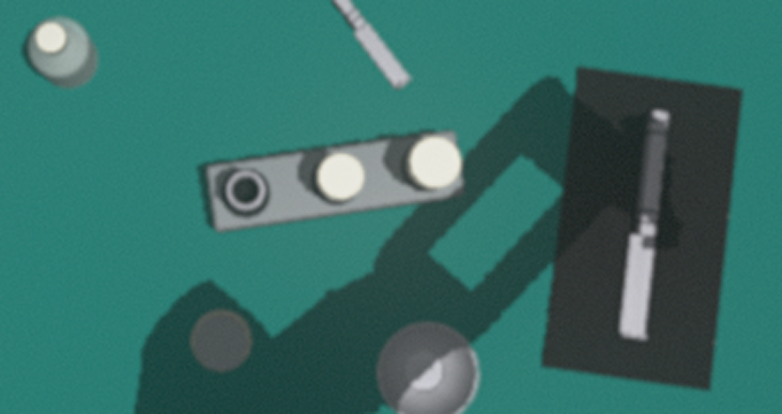

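View pics/s25.png

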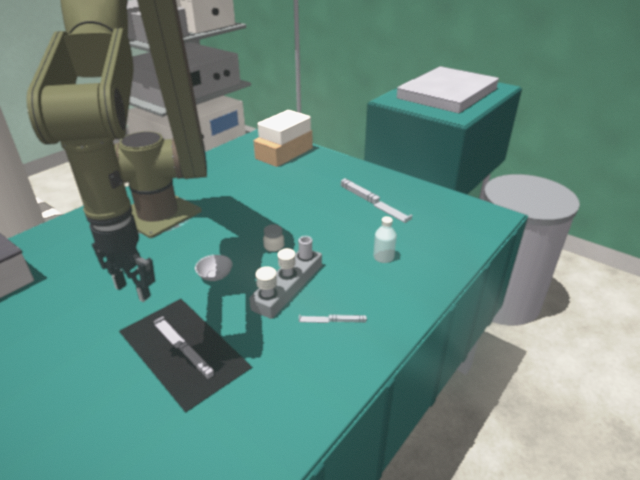

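```bash
python3 - <<'E'
from h import *
s=cam("scene");t=cam("top")
f=lambda i,k:cv2.resize(i,None,fx=k,fy=k,interpolation=cv2.INTER_CUBIC)
def ce(c,roi,th):
    x,y,w,h=roi;g=f(cv2.cvtColor(c["color"],cv2.COLOR_RGB2GRAY)[y:y+h,x:x+w],8)
    e=cv2.fitEllipse(max(cv2.findContours((g>th).astype(np.uint8),0,1)[0],key=cv2.contourArea));return (np.array(e[0])+.5)/8-.5+[x,y]
for n,rt,rs in(("med",(392,215,35,35),(252,262,28,21)),("small",(352,220,30,34),(275,245,22,18))):
    a=ce(t,rt,170);b=ce(s,rs,200);print(n,a,b,tri(t,a,s,b).round(4))
q=get_state();print(q["wrist_force"],q["time_s"])
E
```

```text
med [409.05511665 230.16551018] [265.53120804 272.98355198] [ 0.5923 -0.095   0.1097]
small [368.23212242 236.05059052] [285.86946487 253.91782761] [ 0.5799 -0.007   0.1097]
[ 0.375798   -0.07011954  0.25284881] 33.85
```

Both cap tops triangulate to 0.110 m (0.112 expected when home). That fits home, since a cap stopped on the rim would show about 0.134. Handing in.

```bash
python3 -c "
from station import sign_off
print(sign_off())"
```

```text
the job is handed in; nothing more can be done
None
```

The job is handed in at about 34 s of the 72 s allowed. The retractor lies flat on the mat, and both caps are fully home on their sleeves.

**Retractor:** I took the middle-sized one off the sleeves and laid it along the mat. The last pictures show its whole length on the mat.

**Caps:**

| | Larger cap | Smaller cap |
|---|---|---|
| Sleeve | -y end (place0, 32 mm) | middle (place1, 27 mm) |
| Entry | stopped on the rim at first, went in after a shift of about 2.7 mm | went in first time |
| Stop at the end of travel | about 22 mm below rim contact | within 1 mm of the height worked out for home |
| Height of cap top, two views (0.112 m expected) | 0.110 m | 0.110 m |

Both caps look level in the last pictures. The sleeve at the +y end (place2, 37 mm) is open. I chose the sleeves by looking at their widths, and the fits confirmed the choice. The basin, flask and pot look undisturbed in the final pictures, and the gripper is clear of everything.

**Checks that failed or disagreed:**
- **Tool height:** The reported tool height was about 34 mm lower than the cameras showed the fingers. My first grasp therefore closed on nothing above the handle, without disturbing it. I corrected for this from then on.
- **Cameras:** The two cameras disagreed by about 4–5 mm in x at table level. I used averages and contact forces to settle positions.

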